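Load a balanced centrifuge rotor and put its lid on

ROBOT

A 6-joint arm with a two-finger parallel gripper is mounted at the origin on a cart in front of the work surface, level with it; the furniture and walls round the work are solid. World frame = base frame: x ahead of the robot, y to its left, z up, the work surface at z = 0. Lengths are in m, angles in degrees, forces in N, time in s.
With the tool pointing down it reaches from about 0.3 to 0.75 m from the base axis. Payload 8.5 kg.
Tool frame: the origin (TCP) lies at the very end of the fingers, on their centre line; the grasp point (between the pads) lies 19 mm behind it; z points along the fingers, y is the line along which they close (so a half turn about z gives the same grasp; the last joint's range is limited). The gripper opens to 85 mm and grips with 20 to 120 N. Pads are 22 mm wide; open, the fingers measure 114 mm over their backs; the gripper's body (76 mm by 85 mm) begins 54 mm behind the grasp point. The pads swing forward as they close: fully open they stand 13 mm farther back than shut.
Start: joints at [62.55, 21.807, 74.336, -0, 83.858, -12.336], TCP at [0.143, 0.531, 0.231] pointing down, gripper open.
Joint ranges: [-178.18, 178.18], [-50.72, 133.34], [12.68, 142.11], [-81.47, 261.47], [9.98, 163.14], [-165.26, 165.26]. Speed limits (degrees/s): [136.94, 136.94, 180, 180, 180, 180].

INTERFACE

Orientations are given as a 3x3 rotation matrix whose columns are the frame's x, y, z axes.
In Python, from rig import observe, cams, ticket gives the robot as it stands.
- The arm moves only by the tool move_arm, never from a script. Its arguments are lists of equal length, an entry for each row: "jaw": the finger opening in cm, from 0 to 8.54; "dp": the shift along the tool's x, y, z in cm, a list of three; "turn": the turn, a rotation vector about the tool's x, y, z in rad, a list of three. In form: {"jaw": [jaw, ...], "dp": [[tx, ty, tz], ...], "turn": [[wx, wy, wz], ...]}. A call has 1 to 12 rows; each row shifts and turns the commanded pose from where the row before left it, along the tool's axes as they then stand; what a row does not reach is not made up. A row lasts 1/12 s, in which the tool goes at most 41.7 mm and 7.16 degrees, less where a joint would pass 70% of its speed; a pose out of reach is approached as far as the arm can. A call is refused whole if a number of a shift passes 4.17 or a number of a turn 0.125, either way. A call with a gripper value outside its range is refused whole. The fingers move at their own pace and stop on an object; "force" is the grip in N (left out, the last holds). Time passes only in rows, so rows that do not move let the fingers close. It gives the time, the measured TCP pose, the force, the opening and the grip force at its end, in the units of the state.
- observe(): the state, without advancing time (a new reading comes with each control period).
- cams.get_image(name): name is "side" or "top"; returns (picture, depth): 400x640x3 uint8, red, green, blue; 400x640 float32, m along the optical axis (not along the pixel's ray), 0 where there is no reading.
- cams.calibration(name): a dict with "vertical_fov" (degrees; the focal length in pixels is half the picture's height over the tangent of half this angle, whatever the lens; pixels are square), "cx", "cy" (the principal point, pixels), "view" (4x4, takes a point from world to camera coordinates). Camera axes: x right, y up, looking along -z (the intrinsics and any distortion apply to the point x, -y, -z); pixel columns grow to the right and rows downward; lengths in m; the calibration is good to about 2 mm. A picture is of the moment at which its call begins. calibration takes no time and is no camera call.
- ticket.close_job(): hands the job in; it is judged then, once.
Trained networks look in the newest picture that a camera, given by its name, has taken for a name from the list of things; names that differ only in an ending like _2 or _b are one class to them, and where a whole thing is asked for, a point or a joint stands for the part that bears it (a point fixed in the world has none). Each returns a list of dicts, best first, with "p" (0 to 1); they miss things now and then, are a little off and sometimes report something else, mostly with a low value. They report only what shows in the picture. A call takes as long as a camera call.
- cams.spot_in(camera, query): "box" ([centre column, centre row, width, height] as shares, 0 to 1, of the picture: columns of its width, rows of its height, round what is visible of it).
- cams.outline_of(camera, query): "mask" (400x640 bool, what is visible of it) and "box" ([centre column, centre row, width, height] as shares, 0 to 1, of the picture: columns of its width, rows of its height, round what is visible of it).
- cams.mark_of(camera, query): "location" ([column, row] as shares, 0 to 1, of the picture: columns of its width, rows of its height: a listed point, or the origin of a listed thing).
The state is a dict: "time_s": time; "q": joint angles; "qvel": joint speeds; "joint_efforts": joint torques, N m; "position": TCP position; "tool_rot": TCP orientation; "ft_force": force on the tool from outside, world axes, zero at the start; "wrist_torque": the same for the moment, N m; "grip_width": finger opening in m; "gripper_force": force on a finger pad.
Only numpy, scipy, OpenCV 4.12 (cv2) and the standard library are available. Lean on these libraries where they do the work, as an engineer would, in place of code of your own. Each camera call takes 0.05 s, during which the arm holds its last target. There are 200 camera calls.

TASK

Load the centrifuge for a spin: put the two tall tubes and the two short vials that stand on the bench mat into the rotor's buckets, tubes in the two narrow deep buckets and vials in the two wide shallow ones so that like faces like and the rotor is balanced, each standing fully down in its own bucket. Only then set the rotor's lid on, level and fully home on the drum's rim. Keep the samples upright on the way, and leave the rack with its tubes, the jar, the flask and the beaker where they are.

Things in the scene. Friction and masses are not known exactly. Their poses are not given: they have to be found in the camera images.
- tube_a: one of the two tall sample tubes that stand on the 1.8 mm bench mat (not in the rack): clear, capped, 88 mm high; body 15.4 mm in diameter, screw cap 17 mm in diameter over the top 14 mm. Origin at the centre of its underside, z up along the tube. Tubes are alike: either may go to either narrow bucket. Take it by the cap.
- tube_b: the other tall sample tube, same shape and size and same origin as tube_a
- vial_a: one of the two short glass screw vials on the bench mat: 48 mm high, 22.4 mm in diameter up to 40 mm, cap 20 mm in diameter on top. Origin at the centre of its underside, z up. Vials are alike: either may go to either wide bucket.
- vial_b: the other short vial, same shape and size and same origin as vial_a
- rotor_lid: the rotor's lid: clear dome, 0.18 kg, standing on the mat. Origin: centre of its underside (skirt edge), z up. Skirt tapers from 138 mm diameter below to 150 at the 170 mm black flange, whose underside is 10 mm up; dome top 40 mm. Black knob on the axis to lift by: 30 mm wide from 51 to 62 mm up, top 63.5. In place the skirt is inside the drum and the origin 72 mm above the rotor's origin.
- rotor: the rotor: aluminium drum with four buckets, in a round white centrifuge (220 mm wide, 100 high); does not turn. Origin on the axis at the drum's underside, z up, 24 mm above the bench. Rim 82 mm up, inside diameter 156, outside 162; hub to 77 mm. Narrow buckets on its +x and -x axes, wide ones on +y and -y, 48 mm from the axis; all bucket mouths 66 mm up.
- tube_bucket_0: narrow deep bucket for a tube: bore 20 mm in diameter, flaring over the top 12 mm to 30 mm (outside 35 mm). Origin on its axis at its underside, z up; inner floor 3 mm above the origin, mouth 58 mm above. A tube fully down has its origin 3 mm above the bucket's origin and stands 33 mm out of the mouth.
- tube_bucket_1: the other narrow deep bucket, opposite the first across the rotor; same shape and origin
- vial_bucket_0: wide shallow bucket for a vial: bore 35 mm in diameter, flaring over the top 5 mm to 41 mm (outside 45 mm). Origin on its axis at its underside, z up; inner floor 3 mm above the origin, mouth 30 mm above. A vial fully down has its origin 3 mm above the bucket's origin and stands 21 mm out of the mouth.
- vial_bucket_1: the other wide shallow bucket, opposite the first across the rotor; same shape and origin
- tube_rack: bystander, to be left alone: teal tube rack, 131 x 68 x 51 mm, with three tubes in it (tops about 91 mm above the bench), to the right of the samples. Origin at the centre of its underside.
- amber_jar: bystander, to be left alone: brown glass jar with black cap, 52 mm in diameter, 82 mm high, to the left of the centrifuge. Origin at the centre of its underside.
- erlenmeyer: bystander, to be left alone: conical glass flask, 64 mm in diameter, 106 mm high, to the left of the centrifuge. Origin at the centre of its underside.
- beaker: bystander, to be left alone: small glass beaker, 55 mm in diameter, 69 mm high, beyond the rack at the far right. Origin at the centre of its underside.

How it is judged (in metres and radians):
On the way:
1. both tubes are fully down in the narrow buckets and both vials in the wide ones, with the lid still off the rotor (((horizontal distance between tube_a and tube_bucket_0 below 0.008 m and z of tube_a in the frame of tube_bucket_0 below 0.008 m and angle between each of tube_a, tube_b's own z axis and vertical below 0.15 rad and horizontal distance between tube_b and tube_bucket_1 below 0.008 m and z of tube_b in the frame of tube_bucket_1 below 0.008 m) or (horizontal distance between tube_a and tube_bucket_1 below 0.008 m and z of tube_a in the frame of tube_bucket_1 below 0.008 m and angle between each of tube_a, tube_b's own z axis and vertical below 0.15 rad and horizontal distance between tube_b and tube_bucket_0 below 0.008 m and z of tube_b in the frame of tube_bucket_0 below 0.008 m)) and ((horizontal distance between vial_a and vial_bucket_0 below 0.008 m and z of vial_a in the frame of vial_bucket_0 below 0.008 m and angle between each of vial_a, vial_b's own z axis and vertical below 0.15 rad and horizontal distance between vial_b and vial_bucket_1 below 0.008 m and z of vial_b in the frame of vial_bucket_1 below 0.008 m) or (horizontal distance between vial_a and vial_bucket_1 below 0.008 m and z of vial_a in the frame of vial_bucket_1 below 0.008 m and angle between each of vial_a, vial_b's own z axis and vertical below 0.15 rad and horizontal distance between vial_b and vial_bucket_0 below 0.008 m and z of vial_b in the frame of vial_bucket_0 below 0.008 m)) and horizontal distance between rotor_lid and rotor above 0.1 m), for 0.2 s.
At the end, for the whole second after the job is handed in: One tube in each narrow bucket and one vial in each wide one: within 8 mm of its axis, underside under 8 mm above the bucket's origin, tilt under 0.15 rad. Lid within 8 mm of the rotor's axis, origin under 76 mm above the rotor's, level within 0.05 rad. All at rest (((horizontal distance between tube_a and tube_bucket_0 below 0.008 m and z of tube_a in the frame of tube_bucket_0 below 0.008 m and angle between each of tube_a, tube_b's own z axis and vertical below 0.15 rad and horizontal distance between tube_b and tube_bucket_1 below 0.008 m and z of tube_b in the frame of tube_bucket_1 below 0.008 m) or (horizontal distance between tube_a and tube_bucket_1 below 0.008 m and z of tube_a in the frame of tube_bucket_1 below 0.008 m and angle between each of tube_a, tube_b's own z axis and vertical below 0.15 rad and horizontal distance between tube_b and tube_bucket_0 below 0.008 m and z of tube_b in the frame of tube_bucket_0 below 0.008 m)) and ((horizontal distance between vial_a and vial_bucket_0 below 0.008 m and z of vial_a in the frame of vial_bucket_0 below 0.008 m and angle between each of vial_a, vial_b's own z axis and vertical below 0.15 rad and horizontal distance between vial_b and vial_bucket_1 below 0.008 m and z of vial_b in the frame of vial_bucket_1 below 0.008 m) or (horizontal distance between vial_a and vial_bucket_1 below 0.008 m and z of vial_a in the frame of vial_bucket_1 below 0.008 m and angle between each of vial_a, vial_b's own z axis and vertical below 0.15 rad and horizontal distance between vial_b and vial_bucket_0 below 0.008 m and z of vial_b in the frame of vial_bucket_0 below 0.008 m)) and horizontal distance between rotor_lid and rotor below 0.008 m and z of rotor_lid in the frame of rotor below 0.076 m and angle between rotor_lid's own z axis and vertical below 0.05 rad and linear speed of each of tube_a, tube_b, vial_a, vial_b, rotor_lid below 0.02 m/s); the robot touches nothing.
It fails at once if a sample was tipped over or carried far from upright (more than 0.7 rad) (angle between any of tube_a, tube_b, vial_a, vial_b's own z axis and vertical above 0.7 rad).
It fails at once if a bystander (rack, jar, flask or beaker) was moved more than 30 mm (distance of any of tube_rack, amber_jar, erlenmeyer, beaker from where it was at the start of the episode above 0.03 m).
It also fails if it takes over 120 s, if anything falls off the work surface, if the arm or the gripper's body presses on something with over 40 N, if the wrist force passes 120 N, or if a joint passes its speed limit or range.

## Working session

There is one attempt and no reset: what is moved stays moved. The work goes in short steps, Python scripts to look and compute and a tool call to move; the robot and the scene stay as the last step left them, time stands still between calls to the robot, and variables do not carry over. Pictures are saved under pics/ and viewed, at most 14 in all, crops included, and the job is handed in when it is done.

Besides the shell and the picture viewer there is one more tool, called after "Emit:" as name(argument=value, ...), one argument or row to a line, values as JSON. move_arm: Moves the arm, as the interface text tells. Its arguments: {"type":"object","properties":{"jaw":{"type":"array","items":{"type":"number"}},"dp":{"type":"array","items":{"type":"array","items":{"type":"number"}}},"turn":{"type":"array","items":{"type":"array","items":{"type":"number"}}},"force":{"type":"number"}},"required":["jaw","dp","turn"]}

```bash
mkdir -p pics; ls; cat > h.py <<'E'
import numpy as np,cv2
from rig import observe,cams,ticket
def snap(n,f):
    im,d=cams.get_image(n); cv2.imwrite('pics/'+f+'.png',im[:,:,::-1]); return im,d
def K(n):
    c=cams.calibration(n); f=200/np.tan(np.radians(c['vertical_fov'])/2); return c,f,np.array(c['view'])
def ray(n,u,v):
    c,f,V=K(n); R=V[:3,:3];t=V[:3,3]; d=np.array([(u-c['cx'])/f,-(v-c['cy'])/f,-1.]); return -R.T@t,R.T@d
def atz(n,u,v,z):
    o,d=ray(n,u,v); return o+d*(z-o[2])/d[2]
def atd(n,u,v,dep):
    o,d=ray(n,u,v); return o+d*dep
def proj(n,p):
    c,f,V=K(n); q=V[:3,:3]@np.asarray(p)+V[:3,3]; return np.array([c['cx']+f*q[0]/-q[2],c['cy']-f*q[1]/-q[2]])
def tri(n1,p1,n2,p2):
    o1,d1=ray(n1,*p1);o2,d2=ray(n2,*p2)
    A=np.stack([d1,-d2],1);s=np.linalg.lstsq(A,o2-o1,rcond=None)[0]
    a=o1+s[0]*d1;b=o2+s[1]*d2; return (a+b)/2,np.linalg.norm(a-b)
E
python3 - <<'E'
from h import *
for n in('side','top'):
    snap(n,n+'0'); c=cams.calibration(n); print({k:v for k,v in c.items() if k!='view'},ray(n,320,200))
    for q in['tube_a','vial_a','rotor_lid','rotor','tube_bucket_0','vial_bucket_0']:
        print(n,q,[(round(r['p'],2),np.round(np.array(r['location'])*[640,400],1).tolist()) for r in cams.mark_of(n,q)][:5])
print(observe())
E
```

```text
pics
{'vertical_fov': 49.50413242222015, 'cx': 320.9808455306131, 'cy': 192.63577648921049} (array([-0.02949596, -0.82389541,  0.9747023 ]), array([ 0.39396981,  0.59265847, -0.70273539]))
side tube_a [(0.6, [253.1, 137.2]), (0.54, [358.6, 242.4]), (0.49, [361.9, 272.2]), (0.34, [410.3, 317.6])]
side vial_a [(0.7, [340.8, 251.9]), (0.65, [380.3, 255.1])]
side rotor_lid []
side rotor [(0.92, [272.9, 157.4])]
side tube_bucket_0 [(0.61, [284.4, 157.4]), (0.41, [253.8, 160.2]), (0.27, [363.4, 271.3])]
side vial_bucket_0 [(0.58, [270.2, 143.3]), (0.54, [270.8, 160.1])]
{'vertical_fov': 46.362533459627784, 'cx': 316.357629842924, 'cy': 193.91489102326062} (array([ 0.3610351 , -0.00593291,  1.49956085]), array([ 0.07903519, -0.02316601, -0.99671828]))
top tube_a [(0.46, [396.4, 204.8]), (0.39, [373.6, 186.5])]
top vial_a [(0.54, [370.6, 210.0]), (0.41, [396.0, 184.2])]
top rotor_lid [(0.69, [334.6, 202.9])]
top rotor [(0.68, [232.5, 199.6])]
top tube_bucket_0 [(0.74, [230.8, 202.3]), (0.62, [224.8, 212.9]), (0.6, [236.3, 186.7]), (0.23, [373.2, 210.3])]
top vial_bucket_0 [(0.51, [244.9, 205.3]), (0.48, [215.0, 192.0])]
{'time_s': 0.7, 'q': array([ 6.25491308e+01,  2.18045808e+01,  7.43357283e+01, -1.69692036e-03,
        8.38568378e+01, -1.23351989e+01]), 'qvel': array([ 0.07689259,  0.00241418, -0.12835141, -0.03485565, -0.11877913,
       -0.0326337 ]), 'joint_efforts': array([-1.28874664e-03, -4.48250306e+01, -2.31439698e+01, -2.07780326e-04,
        4.27878695e-04,  2.55229634e-05]), 'position': array([0.14341811, 0.53095235, 0.23134188]), 'tool_rot': array([[-9.65402172e-01,  2.60765495e-01,  4.90866883e-05],
       [ 2.60765496e-01,  9.65402173e-01,  3.06148380e-05],
       [-3.94051022e-05,  4.23557458e-05, -9.99999998e-01]]), 'ft_force': array([-0.08538714, -0.34571595,  0.16613171]), 'wrist_torque': array([ 0.02371911, -0.00993652,  0.04736333]), 'gripper_force': 0.0, 'grip_width': 0.08567960876543075}
```

```bash
python3 - <<'E'
import cv2
a=cv2.imread('pics/top0.png');cv2.imwrite('pics/t1.png',cv2.resize(a[110:290,160:430],(800,533),interpolation=cv2.INTER_CUBIC))
a=cv2.imread('pics/side0.png');cv2.imwrite('pics/s1.png',cv2.resize(a[80:330,180:480],(720,600),interpolation=cv2.INTER_CUBIC))
E
```

```text
(no output)
```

View pics/t1.png

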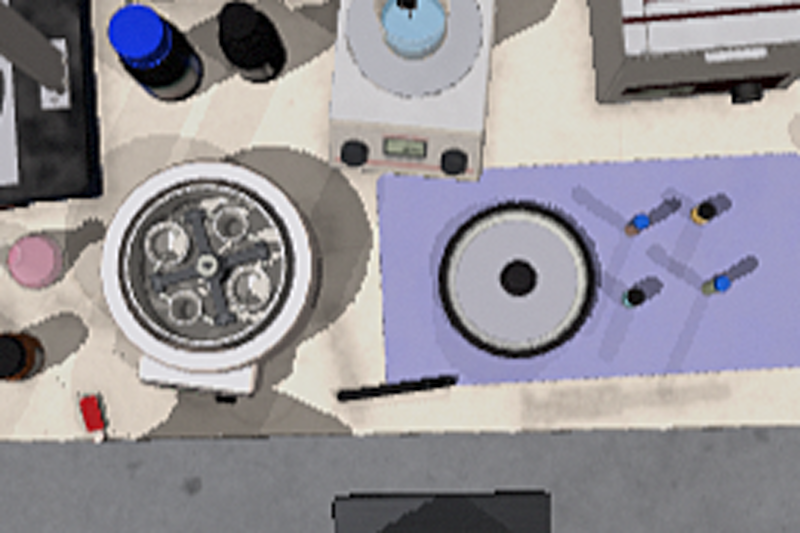

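View pics/s1.png

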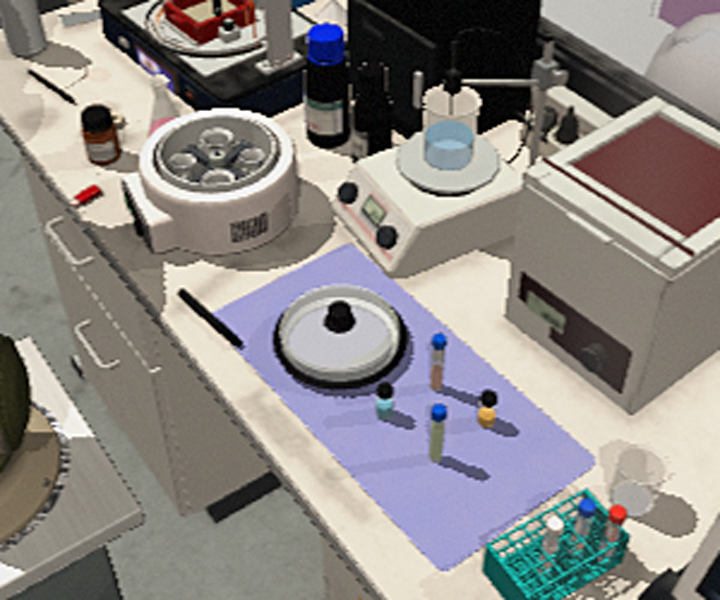

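The top view shows tubes (blue caps) near (376,185) and (404,206), vials (black caps) near (399,181) and (375,210), the lid knob near (335,204) and the rotor near (230,199). The side view shows the same things, uncluttered. Next I measure the cap centroids in both views and the rotor from depth.

```bash
cat > m.py <<'E'
from h import *
def blob(im,kind,p,r=9):
    hsv=cv2.cvtColor(im,cv2.COLOR_RGB2HSV).astype(int)
    m=((hsv[...,0]>100)&(hsv[...,0]<122)&(hsv[...,1]>140)&(hsv[...,2]>90)) if kind=='b' else (im.max(2)<70)
    w=np.zeros(m.shape,bool);u,v=map(int,p);w[v-r:v+r+1,u-r:u+r+1]=1
    n,l,s,c=cv2.connectedComponentsWithStats((m&w).astype(np.uint8))
    if n<2:return None
    k=1+np.argmax(s[1:,4]);return c[k],s[k,4],l==k
def cloud(n,d):
    v,u=np.mgrid[:400,:640];c,f,V=K(n)
    P=np.stack([(u-c['cx'])/f*d,-(v-c['cy'])/f*d,-d],-1);return (P-V[:3,3])@V[:3,:3]
E
python3 - <<'E'
from m import *
I={n:cams.get_image(n) for n in('top','side')}
S=lambda x,y:(180+x/2.4,80+y/2.4);T=lambda x,y:(160+x/2.963,110+y/2.963)
for nm,k,t,s in[('tubeFar','b',T(641,222),S(439,342)),('tubeNear','b',T(722,284),S(438,411)),('vialFar','k',T(707,211),S(488,398)),('vialNear','k',T(637,297),S(384,390)),('knob','k',T(518,278),S(340,316))]:
    a=blob(I['top'][0],k,t,7 if nm!='knob' else 12);b=blob(I['side'][0],k,s,7 if nm!='knob' else 10)
    if a is None or b is None: print(nm,a is None,b is None);continue
    P,e=tri('top',a[0],'side',b[0])
    C=cloud('top',I['top'][1])[a[2]];C2=cloud('side',I['side'][1])[b[2]]
    print(nm,a[0].round(1),a[1],b[0].round(1),b[1],P.round(4),'err',round(e,4),'dep',np.median(C,0).round(4),np.median(C2,0).round(4))
for n in I:
    C=cloud(n,I[n][1]);ok=I[n][1]>0
    t=ok&(abs(C[...,1]+.1)<.1)&(abs(C[...,0]-.42)<.08);print(n,'mat z',np.percentile(C[t][:,2],[5,30,50,70]).round(4))
    m=ok&(abs(C[...,0]-.36)<.15)&(abs(C[...,1]-.27)<.15)
    h=np.histogram(C[m][:,2],bins=np.arange(0,.14,.005));print(h[0])
    np.save(n+'C.npy',C)
E
```

```text
tubeFar [376.  184.5] 20 [362.5 221.4] 31 [ 0.5177 -0.2109  0.0837] err 0.0001 dep [ 0.5182 -0.2101  0.089 ] [ 0.514  -0.2142  0.0895]
tubeNear [403.4 205.2] 21 [362.3 251.2] 37 [ 0.4525 -0.2924  0.0831] err 0.0009 dep [ 0.453  -0.2909  0.0905] [ 0.449  -0.2951  0.0891]
vialFar [398.3 180.6] 27 [383.2 245.8] 36 [ 0.5329 -0.287   0.0428] err 0.0014 dep [ 0.5316 -0.2856  0.05  ] [ 0.5279 -0.2907  0.0496]
vialNear [374.2 209.7] 26 [339.8 242.2] 39 [ 0.4427 -0.2084  0.0442] err 0.0009 dep [ 0.4418 -0.2072  0.0503] [ 0.439  -0.2111  0.0503]
knob [334.5 203.5] 111 [321.  212.1] 124 [ 0.4643 -0.0846  0.0463] err 0.0002 dep [ 0.4635 -0.0831  0.0637] [ 0.458  -0.094   0.0595]
top mat z [-0.0025  0.0031  0.0155  0.0397]
[1466  338   62   33   91  298  211   84   63   57   62  118  325  209
   76  184  239  156  161  380  400  139   15    0    0    0    0    0]
side mat z [-0.9009  0.0015  0.0046  0.0368]
[920 110  79  72  60  86  75  82  89  99  91 106 173 173 123 183 216 210
 183 290 356  87   0   0   0   0   0   0]
```

```bash
python3 - <<'E'
from m import *
from scipy.optimize import least_squares
I={n:cams.get_image(n) for n in('top','side')}
ctr={}
for n in I:
    im=I[n][0]
    C=np.load(n+'C.npy');m=(abs(C[...,0]-.36)<.16)&(abs(C[...,1]-.27)<.16)&(C[...,2]>.092)&(C[...,2]<.112)
    P=C[m];c0=P.mean(0);print(n,len(P),c0)
    q=np.linalg.norm(P[:,:2]-c0[:2],axis=1)
    f=least_squares(lambda c:np.clip(np.abs(np.linalg.norm(P[:,:2]-c[:2],axis=1)-.095)-.017,0,None),c0[:2]);print(f.x,f.cost)
    for q in['rotor','tube_bucket_0','vial_bucket_0']:
        print(q,[(round(r['p'],2),np.round(np.array(r['location'])*[640,400],1).tolist(),atz(n,*(np.array(r['location'])*[640,400]),.024 if q=='rotor' else .032 if q[0]=='t' else .06).round(4)[:2]) for r in cams.mark_of(n,q)][:4])
im=cv2.resize(I['top'][0][160:240,190:275],None,fx=7,fy=7,interpolation=cv2.INTER_CUBIC)[:,:,::-1].copy()
cv2.imwrite('pics/r1.png',im)
im=cv2.resize(I['side'][0][115:190,230:320],None,fx=8,fy=8,interpolation=cv2.INTER_CUBIC)[:,:,::-1].copy()
cv2.imwrite('pics/r2.png',im)
E
```

```text
top 1096 [0.44078101 0.2338162  0.10055002]
[0.46603754 0.2511905 ] 0.1332513945451859
rotor [(0.71, [232.1, 199.3], array([0.4851, 0.2376]))]
tube_bucket_0 [(0.58, [226.8, 213.3], array([0.4407, 0.253 ])), (0.55, [238.3, 188.2], array([0.5193, 0.2169]))]
vial_bucket_0 [(0.59, [245.1, 208.9], array([0.4518, 0.1918])), (0.51, [216.4, 192.4], array([0.5044, 0.2801]))]
side 910 [0.44050329 0.21972389 0.09987731]
[0.48516367 0.24539542] 0.10556573266681117
rotor []
tube_bucket_0 [(0.65, [253.4, 161.0], array([0.4217, 0.2604])), (0.4, [285.2, 158.5], array([0.5172, 0.2081]))]
vial_bucket_0 [(0.53, [276.8, 159.2], array([0.4763, 0.1906])), (0.4, [269.6, 143.7], array([0.4994, 0.2787]))]
```

View pics/r1.png

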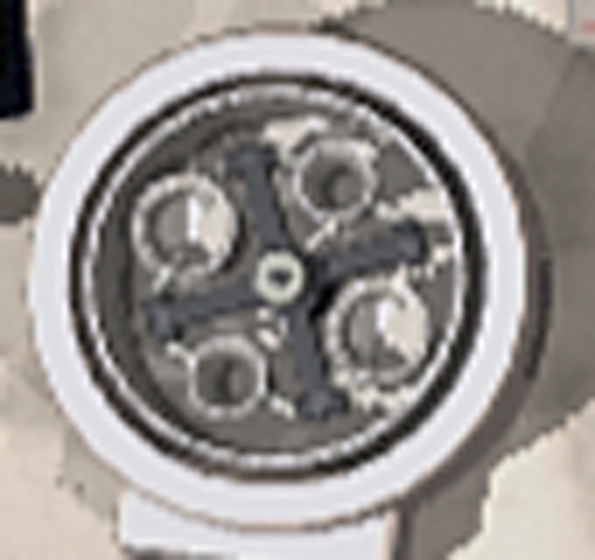

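View pics/r2.png

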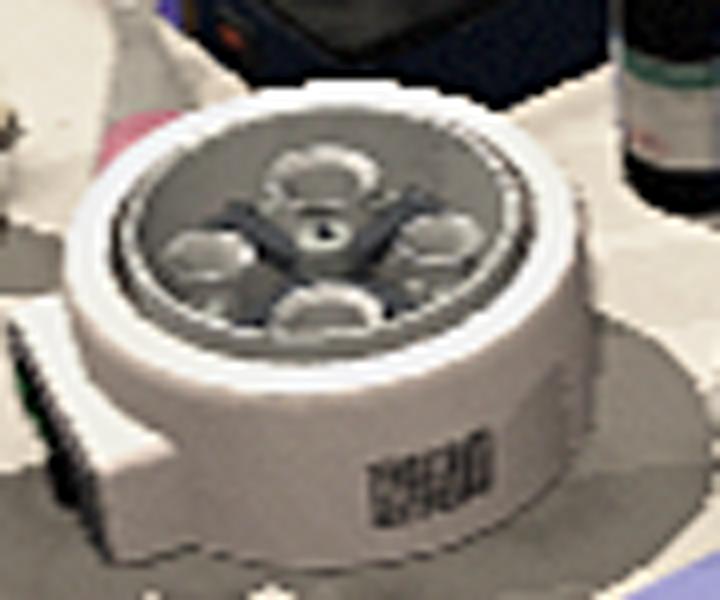

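The top crop shows the narrow mouths at crop (334,181) and (228,376), the wide ones at (184,228) and (378,331), and the hub at (280,275). The side crop shows narrow at (212,254) and (437,240), wide at (321,180) and (328,315), and the hub at (324,233). I triangulate these and check them against the 48 mm geometry.

```bash
python3 - <<'E'
from m import *
from scipy.optimize import least_squares
t=lambda x,y:((x+.5)/7-.5+190,(y+.5)/7-.5+160)
s=lambda x,y:((x+.5)/8-.5+230,(y+.5)/8-.5+115)
D={'Tfar':(t(334,181),s(437,240)),'Tnear':(t(228,376),s(212,254)),'Vleft':(t(184,228),s(321,180)),'Vright':(t(378,331),s(328,315)),'hub':(t(280,275),s(324,233))}
for k,(a,b) in D.items():
    P,e=tri('top',a,'side',b); z=.101 if k=='hub' else .09
    print(k,P.round(4),'err',round(e,4),'top@z',atz('top',*a,z)[:2].round(4),'side@z',atz('side',*b,z)[:2].round(4))
ks=['Tfar','Vleft','Tnear','Vright']
def model(p):
    return [[p[0]+.048*np.cos(p[2]+i*np.pi/2),p[1]+.048*np.sin(p[2]+i*np.pi/2),.09] for i in range(4)]+[[p[0],p[1],.101]]
def res(p):
    r=[]
    for k,X in zip(ks+['hub'],model(p)):
        r+=list(proj('top',X)-D[k][0])+list(proj('side',X)-D[k][1])
    return np.array(r)
f=least_squares(res,[.47,.235,-.4],x_scale=[.01,.01,.1],loss='soft_l1')
print(f.x,np.degrees(f.x[2]),res(f.x).round(1));print(dict(zip(ks,np.round(model(f.x),4).tolist())))
E
```

```text
Tfar [0.5211 0.2116 0.088 ] err 0.0014 top@z [0.5215 0.211 ] side@z [0.5192 0.2096]
Tnear [0.438  0.2567 0.09  ] err 0.0001 top@z [0.4379 0.2568] side@z [0.438  0.2567]
Vleft [0.5019 0.2761 0.0888] err 0.0009 top@z [0.5022 0.2757] side@z [0.5008 0.2749]
Vright [0.4563 0.1921 0.0907] err 0.0005 top@z [0.4561 0.1923] side@z [0.457  0.1927]
hub [0.48   0.2335 0.0965] err 0.0013 top@z [0.4802 0.2325] side@z [0.4768 0.2284]
[ 0.47925509  0.23350244 -0.50161194] -28.740247007271176 [ 0.2  0.1  0.4 -0.4  0.  -0.   0.3 -0.3  0.1  0.2 -0.2  0.1  0.3 -0.
 -0.   0.3 -0.3  0.3 -0.1 -1. ]
{'Tfar': [0.5213, 0.2104, 0.09], 'Vleft': [0.5023, 0.2756, 0.09], 'Tnear': [0.4372, 0.2566, 0.09], 'Vright': [0.4562, 0.1914, 0.09]}
```

```bash
cat > go.py <<'E'
import sys
from h import *
def rel(tgt,yaw=None):
    o=observe();R=o['tool_rot'];d=R.T@(np.array(tgt)-o['position'])*100
    print('t',round(o['time_s'],1),'pos',o['position'].round(4),'yaw_y',np.degrees(np.arctan2(R[1,1],R[0,1])).round(2),'Rz',R[:,2].round(3),'need cm',d.round(2),'q',o['q'].round(0),'F',o['ft_force'].round(1),'w',round(o['grip_width'],4))
if __name__=='__main__': rel([float(x) for x in sys.argv[1:4]])
E
python3 - <<'E'
from h import *
C=np.load('topC.npy');c=np.array([.4793,.2335]);a=np.radians(-28.74)
for k in range(4):
    for r in(.02,.03,.04,.05):
        p=c+r*np.array([np.cos(a+np.pi/4+k*np.pi/2),np.sin(a+np.pi/4+k*np.pi/2)])
        u,v=np.round(proj('top',[*p,.09])).astype(int); print(k,r,C[v,u].round(3))
a=np.radians(61.26)
S=np.array([.143,.531]);
ex=np.array([np.cos(a+np.pi/2),np.sin(a+np.pi/2)]);ey=np.array([np.cos(a),np.sin(a)])
P=dict(tf=(.518,-.211),tn=(.4527,-.2922),vf=(.5327,-.2867),vn=(.4425,-.2083),lid=(.464,-.0845),Tf=(.5213,.2104),Vl=(.5023,.2756),Tn=(.4372,.2566),Vr=(.4562,.1914))
for x,y in[('vf','Vl'),('Vl','vn'),('vn','Vr'),('Vr','tf'),('tf','Tf'),('Tf','tn'),('tn','Tn'),('Tn','lid')]:
    d=np.subtract(P[y],P[x]);print(x,y,'tool cm',(100*ex@d).round(2),(100*ey@d).round(2))
d=np.subtract(P['vf'],S);print(100*ex@d,100*ey@d)
E
```

```text
0 0.02 [0.5   0.24  0.083]
0 0.03 [0.509 0.243 0.083]
0 0.04 [0.518 0.246 0.085]
0 0.05 [0.528 0.25  0.078]
1 0.02 [0.475 0.255 0.086]
1 0.03 [0.473 0.265 0.081]
1 0.04 [0.47  0.274 0.083]
1 0.05 [0.466 0.281 0.089]
2 0.02 [0.46  0.228 0.082]
2 0.03 [0.451 0.225 0.082]
2 0.04 [0.442 0.223 0.076]
2 0.05 [0.432 0.219 0.084]
3 0.02 [0.487 0.216 0.081]
3 0.03 [0.487 0.207 0.084]
3 0.04 [0.49  0.195 0.081]
3 0.05 [ 0.361 -0.006  1.5  ]
vf Vl tool cm 29.7 47.84
Vl vn tool cm -18.02 -45.3
vn Vr tool cm 18.02 35.7
Vr tf tool cm -24.77 -32.31
tf Tf tool cm 19.97 37.11
Tf tn tool cm -18.15 -47.37
tn Tn tool cm 27.75 47.37
Tn lid tool cm -18.75 -28.62
-73.48725139721131 -52.9586412409067
```

Emit:
move_arm(
  jaw=[5,5,5],
  dp=[
    [0,0,0],
    [0,0,0],
    [0,0,0],
  ],
  turn=[
    [0,0,0.12],
    [0,0,0.12],
    [0,0,0],
  ],
)

```text
time_s: 1.45
position: [0.1434, 0.531, 0.2313]
tool_rot: [[-0.874, 0.486, 0.0], [0.486, 0.874, 0.0], [-0.0, 0.0, -1.0]]
ft_force: [0.1, 0.1, 0.5]
grip_width: 0.0514
gripper_force: 0.0
```

Emit:
move_arm(
  jaw=[5,5,5,5,5,5,5,5,5,5,5,5],
  dp=[
    [-3,-2.1,0],
    [-3,-2.1,0],
    [-3,-2.1,0],
    [-3,-2.1,0],
    [-3,-2.1,0],
    [-3,-2.1,0],
    [-3,-2.1,0],
    [-3,-2.1,0],
    [-3,-2.1,0],
    [-3,-2.1,0],
    [-3,-2.1,0],
    [-3,-2.1,0],
  ],
  turn=[
    [0,0,0],
    [0,0,0],
    [0,0,0],
    [0,0,0],
    [0,0,0],
    [0,0,0],
    [0,0,0],
    [0,0,0],
    [0,0,0],
    [0,0,0],
    [0,0,0],
    [0,0,0],
  ],
)

```text
time_s: 2.45
position: [0.3374, 0.1348, 0.2316]
tool_rot: [[-0.878, 0.479, 0.001], [0.479, 0.878, 0.0], [-0.001, 0.001, -1.0]]
ft_force: [0.6, 0.2, 0.6]
grip_width: 0.0505
gripper_force: 0.0
```

Emit:
move_arm(
  jaw=[5,5,5,5,5,5,5,5,5,5,5,5],
  dp=[
    [-3,-2.2,0],
    [-3,-2.2,0],
    [-3,-2.2,0],
    [-3,-2.2,0],
    [-3,-2.2,0],
    [-3,-2.2,0],
    [-3,-2.2,0],
    [-3,-2.2,0],
    [-3,-2.2,0],
    [-3,-2.2,0],
    [-3,-2.2,0],
    [0,0,0],
  ],
  turn=[
    [0,0,0],
    [0,0,0],
    [0,0,0],
    [0,0,0],
    [0,0,0],
    [0,0,0],
    [0,0,0],
    [0,0,0],
    [0,0,0],
    [0,0,0],
    [0,0,0],
    [0,0,0],
  ],
)

```text
time_s: 3.45
position: [0.5107, -0.2401, 0.2302]
tool_rot: [[-0.876, 0.483, 0.0], [0.483, 0.876, -0.001], [-0.001, -0.001, -1.0]]
ft_force: [-0.9, 0.2, -0.5]
grip_width: 0.0502
gripper_force: 0.0
```

```bash
python3 go.py .5327 -.2867 .033
```

```text
t 3.5 pos [ 0.5107 -0.2401  0.2302] yaw_y 61.14 Rz [ 0.    -0.001 -1.   ] need cm [-4.15 -3.   19.73] q [-37.  23.  72.  -0.  85. -98.] F [-0.9  0.2 -0.5] w 0.0502
```

Emit:
move_arm(
  jaw=[5,5,5,5,5,5,5,5,5],
  dp=[
    [-2.1,-1.5,0],
    [-2.05,-1.5,0],
    [0,0,3.5],
    [0,0,3.5],
    [0,0,3.5],
    [0,0,3.5],
    [0,0,3],
    [0,0,0],
    [0,0,0],
  ],
  turn=[
    [0,0,0],
    [0,0,0],
    [0,0,0],
    [0,0,0],
    [0,0,0],
    [0,0,0],
    [0,0,0],
    [0,0,0],
    [0,0,0],
  ],
)

```text
time_s: 4.2
position: [0.5309, -0.2808, 0.061]
tool_rot: [[-0.877, 0.481, -0.002], [0.481, 0.877, 0.001], [0.002, 0.0, -1.0]]
ft_force: [-0.2, 0.1, 0.9]
grip_width: 0.05
gripper_force: 0.0
```

```bash
python3 - <<'E'
from h import *
from go import rel
rel([.5327,-.2867,.033])
im,_=snap('side','x');im2,_=snap('top','x2')
a=cv2.resize(im[195:285,320:440],(640,480),interpolation=cv2.INTER_CUBIC)
cv2.imwrite('pics/v1.png',a[:,:,::-1])
E
```

```text
t 4.2 pos [ 0.5309 -0.2808  0.061 ] yaw_y 61.27 Rz [-0.002  0.001 -1.   ] need cm [-0.45 -0.43  2.8 ] q [ -39.   36.   79.   -0.   64. -100.] F [-0.2  0.1  0.9] w 0.05
```

View pics/v1.png

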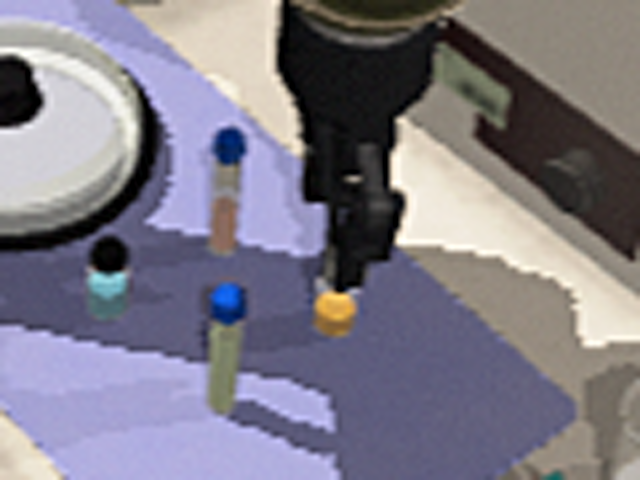

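The side crop shows the gripper standing just above the orange vial (crop about (335,310)), fingers straddling it. I correct and go down.

Emit:
move_arm(
  jaw=[5,5,5,5,5,5],
  dp=[
    [-0.45,-0.43,0],
    [0,0,0],
    [0,0,1.4],
    [0,0,1.4],
    [0,0,0],
    [0,0,0],
  ],
  turn=[
    [0,0,0],
    [0,0,0],
    [0,0,0],
    [0,0,0],
    [0,0,0],
    [0,0,0],
  ],
)

```text
time_s: 4.8
position: [0.533, -0.2872, 0.0339]
tool_rot: [[-0.876, 0.483, 0.0], [0.483, 0.876, -0.0], [-0.0, -0.0, -1.0]]
ft_force: [-0.2, -1.0, 0.5]
grip_width: 0.0498
gripper_force: 0.0
```

Emit:
move_arm(
  jaw=[1,1,1,1,1,1,1,1],
  dp=[
    [0,0,0],
    [0,0,0],
    [0,0,0],
    [0,0,0],
    [0,0,0],
    [0,0,0],
    [0,0,0],
    [0,0,0],
  ],
  turn=[
    [0,0,0],
    [0,0,0],
    [0,0,0],
    [0,0,0],
    [0,0,0],
    [0,0,0],
    [0,0,0],
    [0,0,0],
  ],
  force=30,
)

```text
time_s: 5.47
position: [0.5334, -0.2875, 0.0345]
tool_rot: [[-0.876, 0.483, 0.002], [0.483, 0.876, -0.002], [-0.002, -0.0, -1.0]]
ft_force: [-0.5, -0.3, 6.8]
grip_width: 0.0202
gripper_force: 29.4
```

```bash
python3 go.py .5023 .2756 .21
```

```text
t 5.5 pos [ 0.5334 -0.2875  0.0345] yaw_y 61.14 Rz [ 0.002 -0.002 -1.   ] need cm [ 29.87  47.8  -17.65] q [ -40.   39.   80.   -0.   61. -101.] F [-0.5 -0.3  6.8] w 0.0202
```

Emit:
move_arm(
  jaw=[1,1,1,1,1,1,1,1,1,1,1,1],
  dp=[
    [0,0,-1],
    [0,0,-2],
    [0,0,-3],
    [0,0,-3],
    [0,0,-3],
    [0,0,-3],
    [0,0,-2],
    [1,1.6,0],
    [2,3.2,0],
    [2,3.2,0],
    [2,3.2,0],
    [2,3.2,0],
  ],
  turn=[
    [0,0,0],
    [0,0,0],
    [0,0,0],
    [0,0,0],
    [0,0,0],
    [0,0,0],
    [0,0,0],
    [0,0,0],
    [0,0,0],
    [0,0,0],
    [0,0,0],
    [0,0,0],
  ],
)

```text
time_s: 6.47
position: [0.523, -0.1157, 0.2039]
tool_rot: [[-0.876, 0.483, 0.0], [0.483, 0.876, 0.0], [-0.0, 0.0, -1.0]]
ft_force: [1.3, -0.2, -0.1]
grip_width: 0.02
gripper_force: 29.4
```

Emit:
move_arm(
  jaw=[1,1,1,1,1,1,1,1,1,1,1,1],
  dp=[
    [2,3.2,0],
    [2,3.2,0],
    [2,3.2,0],
    [2,3.2,0],
    [2,3.2,0],
    [2,3.2,0],
    [2,3.2,0],
    [2,3.2,0],
    [2,3.2,0],
    [1,1.6,0],
    [0,0,0],
    [0,0,0],
  ],
  turn=[
    [0,0,0],
    [0,0,0],
    [0,0,0],
    [0,0,0],
    [0,0,0],
    [0,0,0],
    [0,0,0],
    [0,0,0],
    [0,0,0],
    [0,0,0],
    [0,0,0],
    [0,0,0],
  ],
)

```text
time_s: 7.47
position: [0.5036, 0.2411, 0.2036]
tool_rot: [[-0.877, 0.481, -0.0], [0.481, 0.877, -0.0], [-0.0, -0.0, -1.0]]
ft_force: [-1.1, -0.1, -0.9]
grip_width: 0.0205
gripper_force: 29.4
```

```bash
python3 - <<'E'
from h import *
from go import rel
rel([.5023,.2756,.0957])
im,_=snap('side','x')
a=cv2.resize(im[70:190,190:350],(640,480),interpolation=cv2.INTER_CUBIC)
cv2.imwrite('pics/v2.png',a[:,:,::-1])
E
```

```text
t 7.5 pos [0.5036 0.2411 0.2036] yaw_y 61.25 Rz [-0. -0. -1.] need cm [ 1.77  2.97 10.79] q [ 13.  24.  76.  -0.  80. -48.] F [-1.1 -0.1 -0.9] w 0.0205
```

View pics/v2.png

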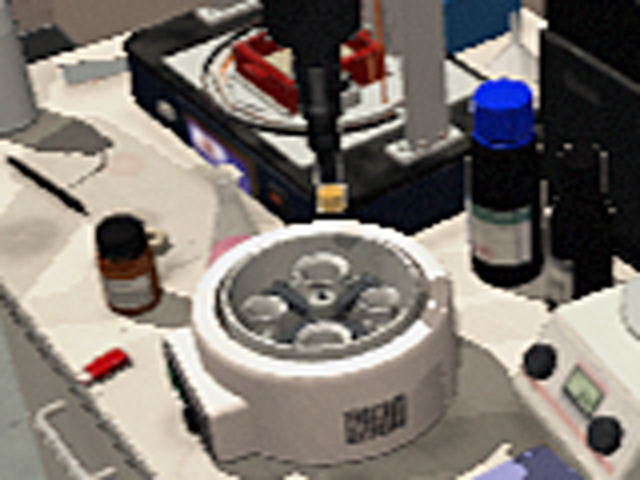

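The vial hangs upright in the jaws (crop (331,198)) above the rotor. Next I centre over the far-left wide bucket and lower it.

Emit:
move_arm(
  jaw=[1,1,1,1,1,1,1,1],
  dp=[
    [0.9,1.4,0],
    [0.87,1.42,0],
    [0,0,2],
    [0,0,2],
    [0,0,2],
    [0,0,2],
    [0,0,0],
    [0,0,0],
  ],
  turn=[
    [0,0,0],
    [0,0,0],
    [0,0,0],
    [0,0,0],
    [0,0,0],
    [0,0,0],
    [0,0,0],
    [0,0,0],
  ],
)

```text
time_s: 8.18
position: [0.5023, 0.2726, 0.1234]
tool_rot: [[-0.875, 0.484, -0.001], [0.484, 0.875, -0.001], [0.001, -0.001, -1.0]]
ft_force: [0.3, -0.6, -0.3]
grip_width: 0.0206
gripper_force: 29.4
```

```bash
python3 go.py .5016 .2743 .0957
```

```text
t 8.2 pos [0.5023 0.2726 0.1234] yaw_y 61.04 Rz [-0.001 -0.001 -1.   ] need cm [0.14 0.12 2.77] q [ 17.  30.  80.  -0.  70. -44.] F [ 0.3 -0.6 -0.3] w 0.0206
```

Emit:
move_arm(
  jaw=[1,1,1,1,1,1],
  dp=[
    [0.14,0.12,0],
    [0,0,0.8],
    [0,0,0.8],
    [0,0,0.7],
    [0,0,0.3],
    [0,0,0],
  ],
  turn=[
    [0,0,0],
    [0,0,0],
    [0,0,0],
    [0,0,0],
    [0,0,0],
    [0,0,0],
  ],
)

```text
time_s: 8.68
position: [0.5011, 0.2754, 0.0964]
tool_rot: [[-0.876, 0.483, -0.002], [0.483, 0.876, -0.001], [0.001, -0.001, -1.0]]
ft_force: [0.3, 0.4, -0.7]
grip_width: 0.0203
gripper_force: 29.5
```

```bash
python3 go.py .5016 .2743 .0957
```

```text
t 8.7 pos [0.5011 0.2754 0.0964] yaw_y 61.14 Rz [-0.002 -0.001 -1.   ] need cm [-0.1  -0.07  0.07] q [ 17.  31.  82.  -0.  67. -44.] F [ 0.3  0.4 -0.7] w 0.0203
```

Emit:
move_arm(
  jaw=[2.8,2.8,2.8,2.8,2.8,2.8,2.8,2.8,5,5,5],
  dp=[
    [0,0,0],
    [0,0,0],
    [0,0,0],
    [0,0,-0.5],
    [0,0,-2],
    [0,0,-3],
    [0,0,-3],
    [0,0,-3],
    [-1.3,-3.2,0],
    [-1.3,-3.2,0],
    [-1.3,-3.2,0],
  ],
  turn=[
    [0,0,0],
    [0,0,0],
    [0,0,0],
    [0,0,0],
    [0,0,0],
    [0,0,0],
    [0,0,0],
    [0,0,0],
    [0,0,0],
    [0,0,0],
    [0,0,0],
  ],
)

```text
time_s: 9.6
position: [0.4889, 0.1717, 0.2133]
tool_rot: [[-0.876, 0.481, 0.002], [0.481, 0.876, 0.0], [-0.002, 0.001, -1.0]]
ft_force: [1.4, 0.1, 0.8]
grip_width: 0.0504
gripper_force: 0.0
```

Emit:
move_arm(
  jaw=[5,5,5,5,5,5,5,5,5,5,5,5],
  dp=[
    [-1.3,-3.2,0],
    [-1.3,-3.2,0],
    [-1.3,-3.2,0],
    [-1.3,-3.2,0],
    [-1.3,-3.2,0],
    [-1.3,-3.2,0],
    [-1.3,-3.2,0],
    [-1.3,-3.2,0],
    [-1.3,-3.2,0],
    [-1.3,-3.2,0],
    [-1.3,-3.2,0],
    [0,0,0],
  ],
  turn=[
    [0,0,0],
    [0,0,0],
    [0,0,0],
    [0,0,0],
    [0,0,0],
    [0,0,0],
    [0,0,0],
    [0,0,0],
    [0,0,0],
    [0,0,0],
    [0,0,0],
    [0,0,0],
  ],
)

```text
time_s: 10.6
position: [0.4441, -0.2098, 0.2127]
tool_rot: [[-0.873, 0.487, 0.001], [0.487, 0.873, -0.002], [-0.002, -0.002, -1.0]]
ft_force: [-0.6, 0.3, 0.5]
grip_width: 0.05
gripper_force: 0.0
```

```bash
python3 - <<'E'
from h import *
from go import rel
rel([.4425,-.2083,.0345])
im,_=snap('side','x');im2,_=snap('top','x2')
a=cv2.resize(im[115:195,225:325],(500,400),interpolation=cv2.INTER_CUBIC)
b=cv2.resize(im2[155:245,185:280],(300,284),interpolation=cv2.INTER_CUBIC);b=cv2.copyMakeBorder(b,0,116,0,0,cv2.BORDER_CONSTANT)
cv2.imwrite('pics/v3.png',np.hstack([a,b])[:,:,::-1])
E
```

```text
t 10.6 pos [ 0.4441 -0.2098  0.2127] yaw_y 60.87 Rz [ 0.001 -0.002 -1.   ] need cm [ 0.24  0.08 17.82] q [ -39.   17.   85.   -0.   78. -100.] F [-0.6  0.3  0.5] w 0.05
```

View pics/v3.png

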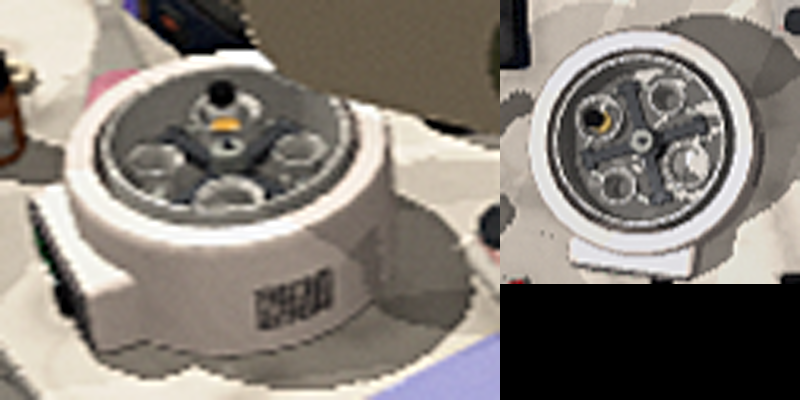

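```bash
python3 - <<'E'
from m import *
t=cams.get_image('top');s=cams.get_image('side')
for P in([.5013,.275,.107],):
    a=blob(t[0],'k',proj('top',P),5);b=blob(s[0],'k',proj('side',P),5)
    print(proj('top',P),proj('side',P),a[:2],b[:2],tri('top',a[0],'side',b[0]))
E
```

```text
[214.9519911  191.89394215] [269.31003436 132.92743005] (array([213.77777778, 191.77777778]), np.int32(36)) (array([268.7037037 , 133.14814815]), np.int32(27)) (array([0.50162704, 0.27944192, 0.10341265]), np.float64(0.0009864358742074843))
```

Emit:
move_arm(
  jaw=[5,5,5,5,5,5,5,5,5],
  dp=[
    [0.24,0.08,2],
    [0,0,3.5],
    [0,0,3.5],
    [0,0,3.5],
    [0,0,2],
    [0,0,2],
    [0,0,1],
    [0,0,0],
    [0,0,0],
  ],
  turn=[
    [0,0,0],
    [0,0,0],
    [0,0,0],
    [0,0,0],
    [0,0,0],
    [0,0,0],
    [0,0,0],
    [0,0,0],
    [0,0,0],
  ],
)

```text
time_s: 11.55
position: [0.4432, -0.202, 0.0376]
tool_rot: [[-0.876, 0.481, -0.0], [0.481, 0.876, 0.0], [0.0, 0.0, -1.0]]
ft_force: [0.0, 0.5, 0.6]
grip_width: 0.0497
gripper_force: 0.0
```

```bash
python3 go.py .4425 -.2083 .0345
```

```text
t 11.6 pos [ 0.4432 -0.202   0.0376] yaw_y 61.22 Rz [-0.  0. -1.] need cm [-0.25 -0.58  0.31] q [ -38.   30.  100.    0.   51. -100.] F [0.  0.5 0.6] w 0.0497
```

Emit:
move_arm(
  jaw=[5,5,5,5],
  dp=[
    [-0.2,-0.5,0],
    [0,0,0.25],
    [0,0,0],
    [0,0,0],
  ],
  turn=[
    [0,0,0],
    [0,0,0],
    [0,0,0],
    [0,0,0],
  ],
)

```text
time_s: 11.88
position: [0.4423, -0.2083, 0.0352]
tool_rot: [[-0.876, 0.483, 0.001], [0.483, 0.876, -0.0], [-0.001, -0.0, -1.0]]
ft_force: [0.1, 0.5, -0.6]
grip_width: 0.05
gripper_force: 0.0
```

Emit:
move_arm(
  jaw=[1,1,1,1,1,1,1,1],
  dp=[
    [0,0,0],
    [0,0,0],
    [0,0,0],
    [0,0,0],
    [0,0,0],
    [0,0,0],
    [0,0,0],
    [0,0,0],
  ],
  turn=[
    [0,0,0],
    [0,0,0],
    [0,0,0],
    [0,0,0],
    [0,0,0],
    [0,0,0],
    [0,0,0],
    [0,0,0],
  ],
)

```text
time_s: 12.55
position: [0.4423, -0.2083, 0.035]
tool_rot: [[-0.876, 0.483, 0.0], [0.483, 0.876, -0.0], [-0.0, -0.0, -1.0]]
ft_force: [-0.1, -0.6, 5.5]
grip_width: 0.02
gripper_force: 29.4
```

```bash
python3 go.py .4562 .1914 .205
```

```text
t 12.6 pos [ 0.4423 -0.2083  0.035 ] yaw_y 61.13 Rz [ 0. -0. -1.] need cm [ 18.07  35.68 -17.01] q [ -39.   30.   99.   -0.   51. -100.] F [-0.1 -0.6  5.5] w 0.02
```

Emit:
move_arm(
  jaw=[1,1,1,1,1,1,1,1,1,1,1,1],
  dp=[
    [0,0,-1],
    [0,0,-2],
    [0,0,-3],
    [0,0,-3],
    [0,0,-3],
    [0,0,-3],
    [0,0,-2],
    [0.75,1.5,0],
    [1.5,3,0],
    [1.5,3,0],
    [1.5,3,0],
    [1.5,3,0],
  ],
  turn=[
    [0,0,0],
    [0,0,0],
    [0,0,0],
    [0,0,0],
    [0,0,0],
    [0,0,0],
    [0,0,0],
    [0,0,0],
    [0,0,0],
    [0,0,0],
    [0,0,0],
    [0,0,0],
  ],
)

```text
time_s: 13.55
position: [0.4477, -0.0558, 0.2045]
tool_rot: [[-0.875, 0.483, -0.001], [0.483, 0.875, 0.001], [0.001, 0.0, -1.0]]
ft_force: [0.5, -0.8, 0.2]
grip_width: 0.0204
gripper_force: 29.4
```

Emit:
move_arm(
  jaw=[1,1,1,1,1,1,1,1,1,1],
  dp=[
    [1.5,3,0],
    [1.5,3,0],
    [1.5,3,0],
    [1.5,3,0],
    [1.5,3,0],
    [1.5,3,0],
    [1.5,3,0],
    [0.7,1.4,0],
    [0,0,0],
    [0,0,0],
  ],
  turn=[
    [0,0,0],
    [0,0,0],
    [0,0,0],
    [0,0,0],
    [0,0,0],
    [0,0,0],
    [0,0,0],
    [0,0,0],
    [0,0,0],
    [0,0,0],
  ],
)

```text
time_s: 14.38
position: [0.4579, 0.1932, 0.2043]
tool_rot: [[-0.877, 0.481, -0.001], [0.481, 0.877, -0.0], [0.001, -0.001, -1.0]]
ft_force: [0.1, -0.2, -0.8]
grip_width: 0.0203
gripper_force: 29.4
```

```bash
python3 go.py .457 .1927 .0965
```

```text
t 14.4 pos [0.4579 0.1932 0.2043] yaw_y 61.24 Rz [-0.001 -0.    -1.   ] need cm [ 0.05 -0.07 10.78] q [  9.  18.  85.  -0.  77. -52.] F [ 0.1 -0.2 -0.8] w 0.0203
```

Emit:
move_arm(
  jaw=[1,1,1,1,1,1,1],
  dp=[
    [0.05,-0.07,0],
    [0,0,2],
    [0,0,2],
    [0,0,2],
    [0,0,2],
    [0,0,0],
    [0,0,0],
  ],
  turn=[
    [0,0,0],
    [0,0,0],
    [0,0,0],
    [0,0,0],
    [0,0,0],
    [0,0,0],
    [0,0,0],
  ],
)

```text
time_s: 14.97
position: [0.4574, 0.1914, 0.1248]
tool_rot: [[-0.875, 0.484, -0.002], [0.484, 0.875, -0.0], [0.001, -0.001, -1.0]]
ft_force: [-0.1, 0.3, 0.3]
grip_width: 0.0204
gripper_force: 29.4
```

```bash
python3 go.py .457 .1927 .0965
```

```text
t 15.0 pos [0.4574 0.1914 0.1248] yaw_y 61.04 Rz [-0.002 -0.    -1.   ] need cm [0.09 0.1  2.83] q [  9.  23.  92.  -0.  65. -52.] F [-0.1  0.3  0.3] w 0.0204
```

Emit:
move_arm(
  jaw=[1,1,1,1,1,1],
  dp=[
    [0.09,0.1,0],
    [0,0,0.8],
    [0,0,0.8],
    [0,0,0.8],
    [0,0,0.3],
    [0,0,0],
  ],
  turn=[
    [0,0,0],
    [0,0,0],
    [0,0,0],
    [0,0,0],
    [0,0,0],
    [0,0,0],
  ],
)

```text
time_s: 15.47
position: [0.4568, 0.1937, 0.0969]
tool_rot: [[-0.876, 0.483, -0.002], [0.483, 0.876, -0.0], [0.001, -0.001, -1.0]]
ft_force: [-0.6, -0.0, 0.1]
grip_width: 0.0205
gripper_force: 29.5
```

Emit:
move_arm(
  jaw=[2.8,2.8,2.8,2.8,2.8,2.8,2.8,2.8,2.8,4,4,4],
  dp=[
    [0,0,0],
    [0,0,0],
    [0,0,0],
    [0,0,-0.5],
    [0,0,-2],
    [0,0,-3],
    [0,0,-3],
    [0,0,-3],
    [-2.4,-3.2,0],
    [-2.4,-3.2,0],
    [-2.4,-3.2,0],
    [-2.4,-3.2,0],
  ],
  turn=[
    [0,0,0],
    [0,0,0],
    [0,0,0],
    [0,0,0],
    [0,0,0],
    [0,0,0],
    [0,0,0],
    [0,0,0],
    [0,0,0],
    [0,0,0],
    [0,0,0],
    [0,0,0],
  ],
)

```text
time_s: 16.47
position: [0.4794, 0.0338, 0.2137]
tool_rot: [[-0.876, 0.482, 0.001], [0.482, 0.876, -0.0], [-0.001, 0.0, -1.0]]
ft_force: [0.8, 1.0, 0.3]
grip_width: 0.0401
gripper_force: 0.0
```

Emit:
move_arm(
  jaw=[4,4,4,4,4,4,4,4],
  dp=[
    [-2.4,-3.2,0],
    [-2.4,-3.2,0],
    [-2.4,-3.2,0],
    [-2.4,-3.2,0],
    [-2.4,-3.2,0],
    [-2.4,-3.2,0],
    [0,0,0],
    [0,0,0],
  ],
  turn=[
    [0,0,0],
    [0,0,0],
    [0,0,0],
    [0,0,0],
    [0,0,0],
    [0,0,0],
    [0,0,0],
    [0,0,0],
  ],
)

```text
time_s: 17.13
position: [0.5128, -0.2041, 0.2128]
tool_rot: [[-0.874, 0.485, -0.0], [0.485, 0.874, 0.0], [0.0, 0.0, -1.0]]
ft_force: [0.2, 0.3, -0.0]
grip_width: 0.0401
gripper_force: 0.0
```

```bash
python3 - <<'E'
from m import *
from go import rel
rel([.518,-.211,.066])
t=cams.get_image('top');s=cams.get_image('side')
for P in([.5013,.275,.107],[.457,.1927,.107]):
    a=blob(t[0],'k',proj('top',P),5);b=blob(s[0],'k',proj('side',P),5)
    print(proj('top',P),proj('side',P),a[:2],b[:2],tri('top',a[0],'side',b[0]))
E
```

```text
t 17.1 pos [ 0.5128 -0.2041  0.2128] yaw_y 60.96 Rz [-0.  0. -1.] need cm [-0.79 -0.35 14.68] q [-34.  23.  76.   0.  81. -95.] F [ 0.2  0.3 -0. ] w 0.0401
[214.9519911  191.89394215] [269.31003436 132.92743005] (array([213.77777778, 191.77777778]), np.int32(36)) (array([268.7037037 , 133.14814815]), np.int32(27)) (array([0.50162704, 0.27944192, 0.10341265]), np.float64(0.0009864358742074843))
[242.63020166 206.20365654] [270.07038033 149.82108121] (array([241.70588235, 206.        ]), np.int32(34)) (array([270.22, 148.8 ]), np.int32(50)) (array([0.45816916, 0.19480867, 0.10920616]), np.float64(0.0014744627115740464))
```

Emit:
move_arm(
  jaw=[4,4,4,4,4,4,4,4],
  dp=[
    [-0.79,-0.35,0],
    [0,0,2],
    [0,0,3],
    [0,0,3],
    [0,0,2.5],
    [0,0,1],
    [0,0,0],
    [0,0,0],
  ],
  turn=[
    [0,0,0],
    [0,0,0],
    [0,0,0],
    [0,0,0],
    [0,0,0],
    [0,0,0],
    [0,0,0],
    [0,0,0],
  ],
)

```text
time_s: 17.9
position: [0.5188, -0.2091, 0.0988]
tool_rot: [[-0.876, 0.482, 0.001], [0.482, 0.876, -0.001], [-0.001, -0.0, -1.0]]
ft_force: [0.0, 0.9, 0.8]
grip_width: 0.04
gripper_force: 0.0
```

```bash
python3 go.py .518 -.211 .066
```

```text
t 17.9 pos [ 0.5188 -0.2091  0.0988] yaw_y 61.18 Rz [ 0.001 -0.001 -1.   ] need cm [-0.02 -0.2   3.28] q [-34.  30.  84.  -0.  66. -95.] F [0.  0.9 0.8] w 0.04
```

Emit:
move_arm(
  jaw=[4,4,4,4,4,4],
  dp=[
    [0,-0.2,0],
    [0,0,1],
    [0,0,1.5],
    [0,0,0.8],
    [0,0,0],
    [0,0,0],
  ],
  turn=[
    [0,0,0],
    [0,0,0],
    [0,0,0],
    [0,0,0],
    [0,0,0],
    [0,0,0],
  ],
)

```text
time_s: 18.4
position: [0.5172, -0.211, 0.0649]
tool_rot: [[-0.876, 0.483, -0.0], [0.483, 0.876, 0.0], [0.0, 0.0, -1.0]]
ft_force: [-0.2, 0.5, 0.2]
grip_width: 0.04
gripper_force: 0.0
```

Emit:
move_arm(
  jaw=[0.8,0.8,0.8,0.8,0.8,0.8,0.8,0.8],
  dp=[
    [0,0,0],
    [0,0,0],
    [0,0,0],
    [0,0,0],
    [0,0,0],
    [0,0,0],
    [0,0,0],
    [0,0,0],
  ],
  turn=[
    [0,0,0],
    [0,0,0],
    [0,0,0],
    [0,0,0],
    [0,0,0],
    [0,0,0],
    [0,0,0],
    [0,0,0],
  ],
)

```text
time_s: 19.07
position: [0.5176, -0.2112, 0.0655]
tool_rot: [[-0.876, 0.483, 0.001], [0.483, 0.876, -0.001], [-0.002, -0.0, -1.0]]
ft_force: [-0.6, -0.3, 6.2]
grip_width: 0.016
gripper_force: 29.4
```

```bash
python3 go.py .5213 .2104 .215
```

```text
t 19.1 pos [ 0.5176 -0.2112  0.0655] yaw_y 61.13 Rz [ 0.001 -0.001 -1.   ] need cm [ 20.01  37.1  -14.99] q [-34.  33.  86.  -0.  61. -95.] F [-0.6 -0.3  6.2] w 0.016
```

Emit:
move_arm(
  jaw=[0.8,0.8,0.8,0.8,0.8,0.8,0.8,0.8,0.8,0.8,0.8,0.8],
  dp=[
    [0,0,-1],
    [0,0,-2],
    [0,0,-3],
    [0,0,-3],
    [0,0,-3],
    [0,0,-3],
    [0.8,1.5,0],
    [1.6,3,0],
    [1.6,3,0],
    [1.6,3,0],
    [1.6,3,0],
    [1.6,3,0],
  ],
  turn=[
    [0,0,0],
    [0,0,0],
    [0,0,0],
    [0,0,0],
    [0,0,0],
    [0,0,0],
    [0,0,0],
    [0,0,0],
    [0,0,0],
    [0,0,0],
    [0,0,0],
    [0,0,0],
  ],
)

```text
time_s: 20.07
position: [0.5192, -0.0223, 0.2153]
tool_rot: [[-0.876, 0.483, -0.0], [0.483, 0.876, 0.0], [0.0, 0.0, -1.0]]
ft_force: [0.9, 0.5, -0.0]
grip_width: 0.0159
gripper_force: 29.3
```

Emit:
move_arm(
  jaw=[0.8,0.8,0.8,0.8,0.8,0.8,0.8,0.8,0.8,0.8],
  dp=[
    [1.6,3,0],
    [1.6,3,0],
    [1.6,3,0],
    [1.6,3,0],
    [1.6,3,0],
    [1.6,3,0],
    [1.2,2.3,0],
    [0.4,0.4,0],
    [0,0,0],
    [0,0,0],
  ],
  turn=[
    [0,0,0],
    [0,0,0],
    [0,0,0],
    [0,0,0],
    [0,0,0],
    [0,0,0],
    [0,0,0],
    [0,0,0],
    [0,0,0],
    [0,0,0],
  ],
)

```text
time_s: 20.9
position: [0.5214, 0.2109, 0.215]
tool_rot: [[-0.876, 0.482, -0.0], [0.482, 0.876, -0.0], [0.0, -0.001, -1.0]]
ft_force: [0.2, -1.3, 0.0]
grip_width: 0.0159
gripper_force: 29.3
```

```bash
python3 - <<'E'
from h import *
from go import rel
rel([.5213,.2104,.0992])
im,_=snap('side','x');im2,_=snap('top','x2')
a=cv2.resize(im[80:180,220:345],(500,400),interpolation=cv2.INTER_CUBIC)
b=cv2.resize(im2[155:245,185:280],(300,284),interpolation=cv2.INTER_CUBIC);b=cv2.copyMakeBorder(b,0,116,0,0,cv2.BORDER_CONSTANT)
cv2.imwrite('pics/v4.png',np.hstack([a,b])[:,:,::-1])
E
```

```text
t 20.9 pos [0.5214 0.2109 0.215 ] yaw_y 61.15 Rz [-0. -0. -1.] need cm [-0.02 -0.04 11.58] q [ 10.  24.  74.  -0.  82. -51.] F [ 0.2 -1.3  0. ] w 0.0159
```

View pics/v4.png

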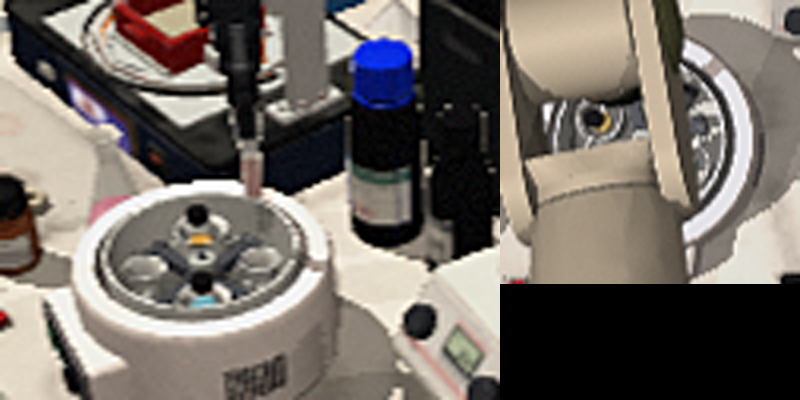

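Both vials sit in the wide buckets (side crop (198,215) and (203,282)). The tube hangs vertically at crop (252,170).

Emit:
move_arm(
  jaw=[0.8,0.8,0.8,0.8,0.8,0.8],
  dp=[
    [0,-0.04,0],
    [0,0,1.5],
    [0,0,2],
    [0,0,1.5],
    [0,0,0],
    [0,0,0],
  ],
  turn=[
    [0,0,0],
    [0,0,0],
    [0,0,0],
    [0,0,0],
    [0,0,0],
    [0,0,0],
  ],
)

```text
time_s: 21.5
position: [0.5215, 0.2103, 0.1648]
tool_rot: [[-0.875, 0.484, -0.001], [0.484, 0.875, -0.0], [0.001, -0.001, -1.0]]
ft_force: [-0.1, 0.2, 0.2]
grip_width: 0.0161
gripper_force: 29.3
```

```bash
python3 go.py .5213 .2104 .0992
```

```text
t 21.5 pos [0.5215 0.2103 0.1648] yaw_y 61.07 Rz [-0.001 -0.    -1.   ] need cm [0.02 0.   6.56] q [ 10.  26.  79.  -0.  75. -51.] F [-0.1  0.2  0.2] w 0.0161
```

Emit:
move_arm(
  jaw=[0.8,0.8,0.8,0.8,0.8,0.8,0.8],
  dp=[
    [0,0,0.8],
    [0,0,0.8],
    [0,0,0.8],
    [0,0,0.8],
    [0,0,0.8],
    [0,0,0],
    [0,0,0],
  ],
  turn=[
    [0,0,0],
    [0,0,0],
    [0,0,0],
    [0,0,0],
    [0,0,0],
    [0,0,0],
    [0,0,0],
  ],
)

```text
time_s: 22.08
position: [0.5213, 0.211, 0.1244]
tool_rot: [[-0.876, 0.483, -0.001], [0.483, 0.876, -0.0], [0.001, -0.001, -1.0]]
ft_force: [0.3, -0.3, -0.7]
grip_width: 0.0157
gripper_force: 29.3
```

Emit:
move_arm(
  jaw=[0.8,0.8,0.8,0.8,0.8,0.8],
  dp=[
    [0,0,0.7],
    [0,0,0.7],
    [0,0,0.6],
    [0,0,0.3],
    [0,0,0],
    [0,0,0],
  ],
  turn=[
    [0,0,0],
    [0,0,0],
    [0,0,0],
    [0,0,0],
    [0,0,0],
    [0,0,0],
  ],
)

```text
time_s: 22.58
position: [0.5214, 0.211, 0.1017]
tool_rot: [[-0.876, 0.483, -0.0], [0.483, 0.876, -0.0], [0.0, -0.0, -1.0]]
ft_force: [-0.3, 0.1, -0.5]
grip_width: 0.0155
gripper_force: 29.3
```

```bash
python3 go.py .5213 .2104 .0992
```

```text
t 22.6 pos [0.5214 0.211  0.1017] yaw_y 61.14 Rz [-0. -0. -1.] need cm [-0.02 -0.06  0.25] q [ 10.  30.  83.  -0.  66. -51.] F [-0.3  0.1 -0.5] w 0.0155
```

Emit:
move_arm(
  jaw=[0.8,0.8,2.6,2.6,2.6,2.6,2.6,2.6,2.6,2.6,2.6,4],
  dp=[
    [0,0,0.15],
    [0,0,0],
    [0,0,0],
    [0,0,0],
    [0,0,0],
    [0,0,-0.5],
    [0,0,-2],
    [0,0,-3],
    [0,0,-3],
    [0,0,-2.5],
    [-1.3,-3.4,0],
    [-1.3,-3.4,0],
  ],
  turn=[
    [0,0,0],
    [0,0,0],
    [0,0,0],
    [0,0,0],
    [0,0,0],
    [0,0,0],
    [0,0,0],
    [0,0,0],
    [0,0,0],
    [0,0,0],
    [0,0,0],
    [0,0,0],
  ],
)

```text
time_s: 23.58
position: [0.5116, 0.1392, 0.2122]
tool_rot: [[-0.877, 0.48, 0.004], [0.48, 0.877, 0.0], [-0.003, 0.002, -1.0]]
ft_force: [-0.3, -0.4, -0.4]
grip_width: 0.0369
gripper_force: 0.0
```

Emit:
move_arm(
  jaw=[4,4,4,4,4,4,4,4,4,4,4,4],
  dp=[
    [-1.3,-3.4,0],
    [-1.3,-3.4,0],
    [-1.3,-3.4,0],
    [-1.3,-3.4,0],
    [-1.3,-3.4,0],
    [-1.3,-3.4,0],
    [-1.3,-3.4,0],
    [-1.3,-3.4,0],
    [-1.3,-3.4,0],
    [-1.3,-3.4,0],
    [-1.3,-3.4,0],
    [-1.3,-3.4,0],
  ],
  turn=[
    [0,0,0],
    [0,0,0],
    [0,0,0],
    [0,0,0],
    [0,0,0],
    [0,0,0],
    [0,0,0],
    [0,0,0],
    [0,0,0],
    [0,0,0],
    [0,0,0],
    [0,0,0],
  ],
)

```text
time_s: 24.58
position: [0.4504, -0.2955, 0.211]
tool_rot: [[-0.876, 0.483, 0.001], [0.483, 0.876, -0.0], [-0.001, -0.0, -1.0]]
ft_force: [1.6, 0.2, 0.7]
grip_width: 0.0403
gripper_force: 0.0
```

```bash
python3 - <<'E'
from m import *
from go import rel
rel([.4527,-.2922,.066])
t=cams.get_image('top');s=cams.get_image('side')
P=[.5213,.2104,.116]
a=blob(t[0],'b',proj('top',P),5);b=blob(s[0],'b',proj('side',P),5)
print(a and a[:2],b and b[:2]);
if a and b: print(tri('top',a[0],'side',b[0]))
E
```

```text
t 24.6 pos [ 0.4504 -0.2955  0.211 ] yaw_y 61.12 Rz [ 0.001 -0.    -1.   ] need cm [-0.03  0.4  14.5 ] q [ -46.   22.   78.    0.   80. -107.] F [1.6 0.2 0.7] w 0.0403
(array([235.70833333, 184.45833333]), np.int32(24)) (array([283.85714286, 136.5       ]), np.int32(14))
(array([0.52108831, 0.21067194, 0.12171775]), np.float64(0.00047742528021618204))
```

Emit:
move_arm(
  jaw=[4,4,4,4,4,4,4,4],
  dp=[
    [0,0,0],
    [0,0.4,0],
    [0,0,2],
    [0,0,3],
    [0,0,3],
    [0,0,3],
    [0,0,0],
    [0,0,0],
  ],
  turn=[
    [0,0,0],
    [0,0,0],
    [0,0,0],
    [0,0,0],
    [0,0,0],
    [0,0,0],
    [0,0,0],
    [0,0,0],
  ],
)

```text
time_s: 25.35
position: [0.4532, -0.2888, 0.1004]
tool_rot: [[-0.877, 0.481, -0.001], [0.481, 0.877, 0.002], [0.002, 0.001, -1.0]]
ft_force: [0.9, -1.2, 0.5]
grip_width: 0.0402
gripper_force: 0.0
```

```bash
python3 - <<'E'
from m import *
from go import rel
rel([.4527,-.2922,.066])
d=cams.get_image('top')[1];C=cloud('top',d)
d=cams.get_image('side')[1];C2=cloud('side',d)
for c in C,C2:
  for p in((.5213,.2104),(.5016,.275),(.457,.193)):
    m=(np.hypot(c[...,0]-p[0],c[...,1]-p[1])<.008)&(c[...,2]<.14);print(p,np.sort(c[m][:,2])[-12:].round(4))
E
```

```text
t 25.4 pos [ 0.4532 -0.2888  0.1004] yaw_y 61.23 Rz [-0.001  0.002 -1.   ] need cm [-0.13 -0.32  3.44] q [ -45.   28.   88.    0.   64. -106.] F [ 0.9 -1.2  0.5] w 0.0402
(0.5213, 0.2104) [0.1226 0.1229 0.1234 0.1234 0.1239 0.1249 0.1252 0.126  0.1263 0.1294
 0.1296 0.1304]
(0.5016, 0.275) [0.1126 0.1133 0.114  0.1142 0.1148 0.1152 0.1158 0.1161 0.1169 0.1172
 0.1175 0.1182]
(0.457, 0.193) [0.1122 0.1128 0.1132 0.1133 0.1136 0.1138 0.114  0.115  0.1153 0.1154
 0.1161 0.1168]
(0.5213, 0.2104) [-0.9036 -0.9033 -0.9022 -0.9016 -0.9006 -0.9003 -0.893   0.0748  0.0836
  0.0849  0.0885  0.091 ]
(0.5016, 0.275) [0.0804 0.0864 0.0976 0.0988 0.0994 0.1083 0.1096 0.1117 0.1118 0.1123
 0.1126 0.1147]
(0.457, 0.193) [0.1065 0.1066 0.1089 0.1089 0.1123 0.1125 0.1126 0.1128 0.1133 0.1134
 0.1139 0.1144]
```

Emit:
move_arm(
  jaw=[4,4,4,4,4,4],
  dp=[
    [-0.1,-0.3,0],
    [0,0,1],
    [0,0,1.5],
    [0,0,0.9],
    [0,0,0],
    [0,0,0],
  ],
  turn=[
    [0,0,0],
    [0,0,0],
    [0,0,0],
    [0,0,0],
    [0,0,0],
    [0,0,0],
  ],
)

```text
time_s: 25.95
position: [0.4523, -0.2933, 0.0662]
tool_rot: [[-0.876, 0.483, -0.0], [0.483, 0.876, 0.0], [0.001, 0.0, -1.0]]
ft_force: [-0.7, 0.4, 0.1]
grip_width: 0.0399
gripper_force: 0.0
```

Emit:
move_arm(
  jaw=[0.8,0.8,0.8,0.8,0.8,0.8,0.8,0.8],
  dp=[
    [0,0,0],
    [0,0,0],
    [0,0,0],
    [0,0,0],
    [0,0,0],
    [0,0,0],
    [0,0,0],
    [0,0,0],
  ],
  turn=[
    [0,0,0],
    [0,0,0],
    [0,0,0],
    [0,0,0],
    [0,0,0],
    [0,0,0],
    [0,0,0],
    [0,0,0],
  ],
)

```text
time_s: 26.62
position: [0.4527, -0.2936, 0.067]
tool_rot: [[-0.876, 0.483, 0.001], [0.483, 0.876, -0.001], [-0.002, -0.0, -1.0]]
ft_force: [0.5, -0.9, 6.2]
grip_width: 0.0153
gripper_force: 29.4
```

```bash
python3 go.py .4372 .2566 .215
```

```text
t 26.6 pos [ 0.4527 -0.2936  0.067 ] yaw_y 61.14 Rz [ 0.001 -0.001 -1.   ] need cm [ 27.9   47.43 -14.87] q [ -46.   31.   90.   -0.   59. -107.] F [ 0.5 -0.9  6.2] w 0.0153
```

Emit:
move_arm(
  jaw=[0.8,0.8,0.8,0.8,0.8,0.8,0.8,0.8,0.8,0.8,0.8,0.8],
  dp=[
    [0,0,-1],
    [0,0,-2],
    [0,0,-3],
    [0,0,-3],
    [0,0,-3],
    [0,0,-3],
    [0.9,1.6,0],
    [1.8,3.1,0],
    [1.8,3.1,0],
    [1.8,3.1,0],
    [1.8,3.1,0],
    [1.8,3.1,0],
  ],
  turn=[
    [0,0,0],
    [0,0,0],
    [0,0,0],
    [0,0,0],
    [0,0,0],
    [0,0,0],
    [0,0,0],
    [0,0,0],
    [0,0,0],
    [0,0,0],
    [0,0,0],
    [0,0,0],
  ],
)

```text
time_s: 27.62
position: [0.4476, -0.094, 0.2168]
tool_rot: [[-0.876, 0.483, -0.0], [0.483, 0.876, 0.0], [0.0, 0.0, -1.0]]
ft_force: [0.3, -0.3, -0.4]
grip_width: 0.0159
gripper_force: 29.3
```

Emit:
move_arm(
  jaw=[0.8,0.8,0.8,0.8,0.8,0.8,0.8,0.8,0.8,0.8,0.8,0.8],
  dp=[
    [1.8,3.1,0],
    [1.8,3.1,0],
    [1.8,3.1,0],
    [1.8,3.1,0],
    [1.8,3.1,0],
    [1.8,3.1,0],
    [1.8,3.1,0],
    [1.8,3.1,0],
    [1.8,3.1,0],
    [1.2,1.8,0],
    [0,0,0],
    [0,0,0],
  ],
  turn=[
    [0,0,0],
    [0,0,0],
    [0,0,0],
    [0,0,0],
    [0,0,0],
    [0,0,0],
    [0,0,0],
    [0,0,0],
    [0,0,0],
    [0,0,0],
    [0,0,0],
    [0,0,0],
  ],
)

```text
time_s: 28.62
position: [0.4387, 0.249, 0.2165]
tool_rot: [[-0.877, 0.481, -0.0], [0.481, 0.877, -0.0], [0.0, -0.001, -1.0]]
ft_force: [0.3, -1.1, -0.3]
grip_width: 0.0157
gripper_force: 29.3
```

```bash
python3 go.py .4372 .2566 .1005
```

```text
t 28.6 pos [0.4387 0.249  0.2165] yaw_y 61.26 Rz [-0. -0. -1.] need cm [ 0.49  0.6  11.6 ] q [ 16.  18.  83.  -0.  79. -45.] F [ 0.3 -1.1 -0.3] w 0.0157
```

Emit:
move_arm(
  jaw=[0.8,0.8,0.8,0.8,0.8,0.8,0.8],
  dp=[
    [0.49,0.6,0],
    [0,0,0],
    [0,0,1.5],
    [0,0,2],
    [0,0,1.5],
    [0,0,0],
    [0,0,0],
  ],
  turn=[
    [0,0,0],
    [0,0,0],
    [0,0,0],
    [0,0,0],
    [0,0,0],
    [0,0,0],
    [0,0,0],
  ],
)

```text
time_s: 29.2
position: [0.4379, 0.2553, 0.1664]
tool_rot: [[-0.875, 0.484, -0.001], [0.484, 0.875, -0.0], [0.001, -0.001, -1.0]]
ft_force: [-0.1, -0.8, -0.1]
grip_width: 0.0159
gripper_force: 29.4
```

```bash
python3 - <<'E'
from h import *
from go import rel
rel([.4372,.2566,.1005])
im,_=snap('side','x')
a=cv2.resize(im[80:180,220:345],(750,600),interpolation=cv2.INTER_CUBIC)
cv2.imwrite('pics/v5.png',a[:,:,::-1])
E
```

```text
t 29.2 pos [0.4379 0.2553 0.1664] yaw_y 61.07 Rz [-0.001 -0.    -1.   ] need cm [0.12 0.08 6.59] q [ 17.  21.  87.  -0.  72. -44.] F [-0.1 -0.8 -0.1] w 0.0159
```

View pics/v5.png

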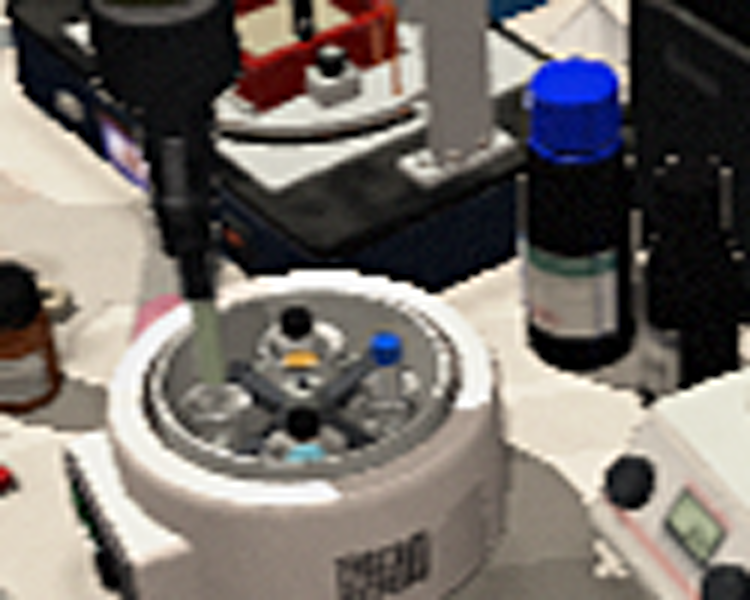

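The green tube's foot (crop (213,385)) is over the near narrow mouth (215,400). Going down.

Emit:
move_arm(
  jaw=[0.8,0.8,0.8,0.8,0.8,0.8,0.8,0.8],
  dp=[
    [0.12,0.08,0],
    [0,0,0.8],
    [0,0,0.8],
    [0,0,0.8],
    [0,0,0.8],
    [0,0,0.8],
    [0,0,0],
    [0,0,0],
  ],
  turn=[
    [0,0,0],
    [0,0,0],
    [0,0,0],
    [0,0,0],
    [0,0,0],
    [0,0,0],
    [0,0,0],
    [0,0,0],
  ],
)

```text
time_s: 29.92
position: [0.437, 0.2572, 0.1258]
tool_rot: [[-0.876, 0.483, -0.001], [0.483, 0.876, -0.0], [0.001, -0.001, -1.0]]
ft_force: [-0.4, 0.0, -0.6]
grip_width: 0.0159
gripper_force: 29.4
```

```bash
python3 go.py .4372 .2566 .1005
```

```text
t 29.9 pos [0.437  0.2572 0.1258] yaw_y 61.13 Rz [-0.001 -0.    -1.   ] need cm [-0.05 -0.04  2.53] q [ 17.  24.  91.  -0.  66. -44.] F [-0.4  0.  -0.6] w 0.0159
```

Emit:
move_arm(
  jaw=[0.8,0.8,0.8,0.8,0.8,0.8],
  dp=[
    [0,0,0.7],
    [0,0,0.7],
    [0,0,0.6],
    [0,0,0.4],
    [0,0,0],
    [0,0,0],
  ],
  turn=[
    [0,0,0],
    [0,0,0],
    [0,0,0],
    [0,0,0],
    [0,0,0],
    [0,0,0],
  ],
)

```text
time_s: 30.42
position: [0.4371, 0.2572, 0.1021]
tool_rot: [[-0.876, 0.483, -0.0], [0.483, 0.876, -0.0], [0.0, -0.0, -1.0]]
ft_force: [-0.1, -0.4, 0.2]
grip_width: 0.0159
gripper_force: 29.3
```

Emit:
move_arm(
  jaw=[2.6,2.6,2.6,2.6,2.6,2.6,2.6,2.6,2.6,5,5,5],
  dp=[
    [0,0,0],
    [0,0,0],
    [0,0,0],
    [0,0,-0.5],
    [0,0,-2],
    [0,0,-3],
    [0,0,-3],
    [0,0,-2.5],
    [-1.9,-2.9,0],
    [-1.9,-2.9,0],
    [-1.9,-2.9,0],
    [-1.9,-2.9,0],
  ],
  turn=[
    [0,0,0],
    [0,0,0],
    [0,0,0],
    [0,0,0],
    [0,0,0],
    [0,0,0],
    [0,0,0],
    [0,0,0],
    [0,0,0],
    [0,0,0],
    [0,0,0],
    [0,0,0],
  ],
)

```text
time_s: 31.42
position: [0.4475, 0.1177, 0.213]
tool_rot: [[-0.876, 0.482, 0.001], [0.482, 0.876, -0.0], [-0.001, 0.0, -1.0]]
ft_force: [0.7, 0.7, 0.4]
grip_width: 0.0497
gripper_force: 0.0
```

Emit:
move_arm(
  jaw=[5,5,5,5,5,5,5,5],
  dp=[
    [-1.9,-2.9,0],
    [-1.9,-2.9,0],
    [-1.9,-2.9,0],
    [-1.9,-2.9,0],
    [-1.9,-2.9,0],
    [-1.9,-2.9,0],
    [0,0,0],
    [0,0,0],
  ],
  turn=[
    [0,0,0],
    [0,0,0],
    [0,0,0],
    [0,0,0],
    [0,0,0],
    [0,0,0],
    [0,0,0],
    [0,0,0],
  ],
)

```text
time_s: 32.08
position: [0.4635, -0.0898, 0.2126]
tool_rot: [[-0.874, 0.485, 0.0], [0.485, 0.874, 0.0], [-0.0, 0.0, -1.0]]
ft_force: [0.1, 0.1, -1.1]
grip_width: 0.0497
gripper_force: 0.0
```

```bash
python3 - <<'E'
from m import *
from go import rel
rel([.464,-.0845,.048])
t=cams.get_image('top');s=cams.get_image('side')
for k,P in(('b',[.5213,.2104,.116]),('b',[.4372,.2566,.116]),('k',[.5016,.275,.107]),('k',[.457,.1927,.107])):
    a=blob(t[0],k,proj('top',P),5);b=blob(s[0],k,proj('side',P),5)
    if a and b: print(a[:2],b[:2],tri('top',a[0],'side',b[0]))
    else: print(P,a is None,b is None)
C=cloud('top',t[1])
for p in((.5213,.2104),(.4372,.2566)):
    m=(np.hypot(C[...,0]-p[0],C[...,1]-p[1])<.008)&(C[...,2]<.14);print(p,np.sort(C[m][:,2])[-12:].round(4))
A=cv2.resize(s[0][110:190,225:325],(500,400),interpolation=cv2.INTER_CUBIC)
b=cv2.resize(t[0][155:245,185:280],(300,284),interpolation=cv2.INTER_CUBIC);b=cv2.copyMakeBorder(b,0,116,0,0,cv2.BORDER_CONSTANT)
cv2.imwrite('pics/v6.png',np.hstack([A,b])[:,:,::-1])
E
```

```text
t 32.1 pos [ 0.4635 -0.0898  0.2126] yaw_y 60.96 Rz [ 0.  0. -1.] need cm [ 0.22  0.49 16.46] q [-25.  15.  88.   0.  77. -86.] F [ 0.1  0.1 -1.1] w 0.0497
(array([235.43478261, 184.26086957]), np.int32(23)) (array([283.77777778, 136.55555556]), np.int32(9)) (array([0.52160688, 0.21174678, 0.12066383]), np.float64(1.6901109595152167e-05))
(array([219.56521739, 213.34782609]), np.int32(23)) (array([254.19047619, 139.95238095]), np.int32(21)) (array([0.43631601, 0.25974709, 0.11521359]), np.float64(0.000374550513370104))
(array([213.77777778, 191.77777778]), np.int32(36)) (array([268.7037037 , 133.14814815]), np.int32(27)) (array([0.50162704, 0.27944192, 0.10341265]), np.float64(0.0009864358742074843))
(array([241.70588235, 206.        ]), np.int32(34)) (array([270.44680851, 149.0212766 ]), np.int32(47)) (array([0.4585357 , 0.19483363, 0.10807354]), np.float64(0.002113799387374173))
(0.5213, 0.2104) [0.1225 0.1228 0.1229 0.1231 0.1236 0.1255 0.1259 0.1261 0.1269 0.1275
 0.1275 0.1289]
(0.4372, 0.2566) [0.1238 0.1239 0.1239 0.1255 0.1261 0.1265 0.1272 0.1274 0.1274 0.1294
 0.1298 0.1301]
```

View pics/v6.png

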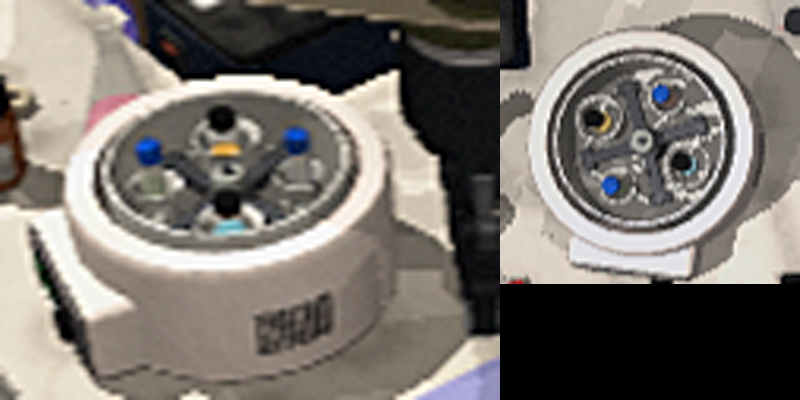

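All four samples stand in their buckets: blue caps at side crop (148,150) and (295,138), black caps at (220,117) and (228,203). Their heights match full insertion. Now the lid.

Emit:
move_arm(
  jaw=[6,6,6,6,6,6,6,6],
  dp=[
    [0.25,0.56,0],
    [0,0,0],
    [0,0,3],
    [0,0,4],
    [0,0,4],
    [0,0,2.5],
    [0,0,0],
    [0,0,0],
  ],
  turn=[
    [0,0,0],
    [0,0,0],
    [0,0,0],
    [0,0,0],
    [0,0,0],
    [0,0,0],
    [0,0,0],
    [0,0,0],
  ],
)

```text
time_s: 32.85
position: [0.464, -0.0816, 0.0774]
tool_rot: [[-0.876, 0.482, -0.002], [0.482, 0.876, 0.001], [0.002, -0.0, -1.0]]
ft_force: [-0.3, -1.0, 1.1]
grip_width: 0.0598
gripper_force: 0.0
```

```bash
python3 go.py .4633 -.0838 .047
```

```text
t 32.9 pos [ 0.464  -0.0816  0.0774] yaw_y 61.21 Rz [-0.002  0.001 -1.   ] need cm [-0.05 -0.23  3.04] q [-24.  25. 100.   0.  56. -86.] F [-0.3 -1.   1.1] w 0.0598
```

Emit:
move_arm(
  jaw=[6,6,6,6,6,6],
  dp=[
    [-0.05,-0.22,0],
    [0,0,1],
    [0,0,1],
    [0,0,0.9],
    [0,0,0],
    [0,0,0],
  ],
  turn=[
    [0,0,0],
    [0,0,0],
    [0,0,0],
    [0,0,0],
    [0,0,0],
    [0,0,0],
  ],
)

```text
time_s: 33.35
position: [0.4638, -0.0847, 0.0491]
tool_rot: [[-0.876, 0.483, 0.001], [0.483, 0.876, -0.0], [-0.001, 0.0, -1.0]]
ft_force: [-0.1, 1.1, 0.6]
grip_width: 0.0601
gripper_force: 0.0
```

Emit:
move_arm(
  jaw=[1.5,1.5,1.5,1.5,1.5,1.5,1.5,1.5],
  dp=[
    [0,0,0],
    [0,0,0],
    [0,0,0],
    [0,0,0],
    [0,0,0],
    [0,0,0],
    [0,0,0],
    [0,0,0],
  ],
  turn=[
    [0,0,0],
    [0,0,0],
    [0,0,0],
    [0,0,0],
    [0,0,0],
    [0,0,0],
    [0,0,0],
    [0,0,0],
  ],
  force=60,
)

```text
time_s: 34.02
position: [0.4638, -0.0847, 0.0493]
tool_rot: [[-0.876, 0.483, 0.001], [0.483, 0.876, -0.001], [-0.002, -0.0, -1.0]]
ft_force: [-1.8, 0.4, 7.2]
grip_width: 0.0274
gripper_force: 58.5
```

```bash
python3 go.py .4793 .2335 .2
```

```text
t 34.0 pos [ 0.4638 -0.0847  0.0493] yaw_y 61.14 Rz [ 0.001 -0.001 -1.   ] need cm [ 13.98  28.62 -15.1 ] q [-25.  27. 101.  -0.  51. -86.] F [-1.8  0.4  7.2] w 0.0274
```

Emit:
move_arm(
  jaw=[1.5,1.5,1.5,1.5,1.5,1.5,1.5,1.5,1.5,1.5],
  dp=[
    [0,0,-0.5],
    [0,0,-1],
    [0,0,-2],
    [0,0,-2.5],
    [0,0,-2.5],
    [0,0,-2.5],
    [0,0,-2.5],
    [0,0,-2],
    [0,0,0],
    [0,0,0],
  ],
  turn=[
    [0,0,0],
    [0,0,0],
    [0,0,0],
    [0,0,0],
    [0,0,0],
    [0,0,0],
    [0,0,0],
    [0,0,0],
    [0,0,0],
    [0,0,0],
  ],
)

```text
time_s: 34.85
position: [0.4634, -0.0845, 0.2037]
tool_rot: [[-0.876, 0.483, 0.001], [0.483, 0.876, -0.001], [-0.001, 0.0, -1.0]]
ft_force: [-0.4, 0.7, -2.4]
grip_width: 0.0273
gripper_force: 59.4
```

```bash
python3 - <<'E'
from h import *
from go import rel
rel([.4793,.2335,.205])
im,_=snap('side','x')
a=cv2.resize(im[110:260,240:440],(800,600),interpolation=cv2.INTER_CUBIC)
cv2.imwrite('pics/v7.png',a[:,:,::-1])
E
```

```text
t 34.9 pos [ 0.4634 -0.0845  0.2037] yaw_y 61.14 Rz [ 0.001 -0.001 -1.   ] need cm [13.96 28.61 -0.15] q [-25.  15.  89.   0.  76. -86.] F [-0.4  0.7 -2.4] w 0.0273
```

View pics/v7.png

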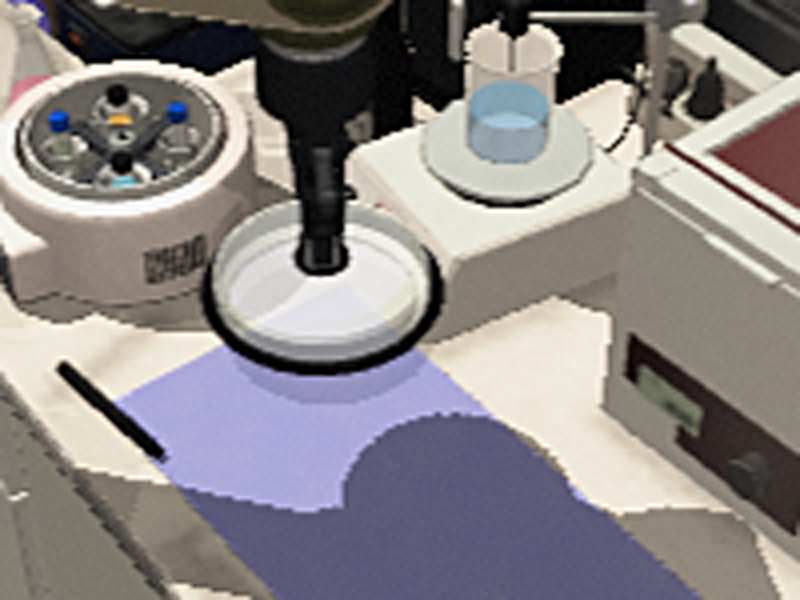

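The lid hangs level from the knob (flange ellipse centred at crop (323,285)), and the samples are still in place.

Emit:
move_arm(
  jaw=[1.5,1.5,1.5,1.5,1.5,1.5,1.5,1.5,1.5,1.5,1.5,1.5],
  dp=[
    [0.4,0.8,0],
    [0.9,1.8,0],
    [1.2,2.5,0],
    [1.2,2.5,0],
    [1.2,2.5,0],
    [1.2,2.5,0],
    [1.2,2.5,0],
    [1.2,2.5,0],
    [1.2,2.5,0],
    [1.2,2.5,0],
    [1.2,2.5,0],
    [1.2,2.4,0],
  ],
  turn=[
    [0,0,0],
    [0,0,0],
    [0,0,0],
    [0,0,0],
    [0,0,0],
    [0,0,0],
    [0,0,0],
    [0,0,0],
    [0,0,0],
    [0,0,0],
    [0,0,0],
    [0,0,0],
  ],
)

```text
time_s: 35.9
position: [0.4787, 0.2225, 0.2018]
tool_rot: [[-0.876, 0.482, -0.003], [0.482, 0.876, -0.0], [0.002, -0.002, -1.0]]
ft_force: [0.4, 0.1, -2.6]
grip_width: 0.0272
gripper_force: 59.4
```

Emit:
move_arm(
  jaw=[1.5,1.5,1.5,1.5],
  dp=[
    [0.5,1.1,0],
    [0,0,0],
    [0,0,0],
    [0,0,0],
  ],
  turn=[
    [0,0,0],
    [0,0,0],
    [0,0,0],
    [0,0,0],
  ],
)

```text
time_s: 36.23
position: [0.4804, 0.2318, 0.2028]
tool_rot: [[-0.875, 0.483, -0.001], [0.483, 0.875, -0.001], [0.001, -0.001, -1.0]]
ft_force: [0.1, 0.7, -1.8]
grip_width: 0.0274
gripper_force: 59.5
```

```bash
python3 go.py .4793 .2335 .1435
```

```text
t 36.2 pos [0.4804 0.2318 0.2028] yaw_y 61.1 Rz [-0.001 -0.001 -1.   ] need cm [0.18 0.1  5.93] q [ 13.  21.  80.  -0.  79. -48.] F [ 0.1  0.7 -1.8] w 0.0274
```

Emit:
move_arm(
  jaw=[1.5,1.5,1.5,1.5,1.5,1.5,1.5,1.5],
  dp=[
    [0.18,0.1,0],
    [0,0,0],
    [0,0,1],
    [0,0,1],
    [0,0,0.8],
    [0,0,0.6],
    [0,0,0],
    [0,0,0],
  ],
  turn=[
    [0,0,0],
    [0,0,0],
    [0,0,0],
    [0,0,0],
    [0,0,0],
    [0,0,0],
    [0,0,0],
    [0,0,0],
  ],
)

```text
time_s: 36.9
position: [0.4796, 0.2341, 0.1693]
tool_rot: [[-0.876, 0.483, -0.0], [0.483, 0.876, -0.0], [0.0, -0.0, -1.0]]
ft_force: [0.9, 0.4, -1.6]
grip_width: 0.0272
gripper_force: 59.5
```

```bash
python3 go.py .4793 .2335 .1435
```

```text
t 36.9 pos [0.4796 0.2341 0.1693] yaw_y 61.12 Rz [-0. -0. -1.] need cm [-0.   -0.07  2.58] q [ 13.  23.  83.  -0.  74. -48.] F [ 0.9  0.4 -1.6] w 0.0272
```

Emit:
move_arm(
  jaw=[1.5,1.5,1.5,1.5,1.5,1.5,1.5],
  dp=[
    [0,-0.05,0.4],
    [0,0,0.5],
    [0,0,0.5],
    [0,0,0.5],
    [0,0,0.4],
    [0,0,0],
    [0,0,0],
  ],
  turn=[
    [0,0,0],
    [0,0,0],
    [0,0,0],
    [0,0,0],
    [0,0,0],
    [0,0,0],
    [0,0,0],
  ],
)

```text
time_s: 37.48
position: [0.4793, 0.2339, 0.1461]
tool_rot: [[-0.876, 0.483, -0.001], [0.483, 0.876, -0.0], [0.0, -0.0, -1.0]]
ft_force: [0.2, 0.1, -1.8]
grip_width: 0.0274
gripper_force: 59.5
```

```bash
python3 go.py .4793 .2335 .1435
```

```text
t 37.5 pos [0.4793 0.2339 0.1461] yaw_y 61.13 Rz [-0.001 -0.    -1.   ] need cm [-0.02 -0.03  0.26] q [ 13.  25.  85.  -0.  70. -48.] F [ 0.2  0.1 -1.8] w 0.0274
```

Emit:
move_arm(
  jaw=[1.5,1.5,1.5,1.5,1.5],
  dp=[
    [0,0,0.12],
    [0,0,0.1],
    [0,0,0.05],
    [0,0,0],
    [0,0,0],
  ],
  turn=[
    [0,0,0],
    [0,0,0],
    [0,0,0],
    [0,0,0],
    [0,0,0],
  ],
)

```text
time_s: 37.9
position: [0.4794, 0.2339, 0.1437]
tool_rot: [[-0.876, 0.483, 0.0], [0.483, 0.876, 0.0], [-0.0, 0.0, -1.0]]
ft_force: [0.3, 0.3, -0.7]
grip_width: 0.0271
gripper_force: 59.5
```

Emit:
move_arm(
  jaw=[6,6,6,6,6,6,6,6,6,6,6,6],
  dp=[
    [0,0,0],
    [0,0,0],
    [0,0,0],
    [0,0,0],
    [0,0,0],
    [0,0,-1],
    [0,0,-2],
    [0,0,-3],
    [0,0,-3],
    [-1,-2,-1],
    [-1.5,-3,0],
    [-1.5,-3,0],
  ],
  turn=[
    [0,0,0],
    [0,0,0],
    [0,0,0],
    [0,0,0],
    [0,0,0],
    [0,0,0],
    [0,0,0],
    [0,0,0],
    [0,0,0],
    [0,0,0],
    [0,0,0],
    [0,0,0],
  ],
)

```text
time_s: 38.9
position: [0.4757, 0.144, 0.2444]
tool_rot: [[-0.877, 0.481, 0.002], [0.481, 0.877, 0.0], [-0.002, 0.001, -1.0]]
ft_force: [-0.3, -0.3, -1.0]
grip_width: 0.0597
gripper_force: 0.0
```

Emit:
move_arm(
  jaw=[6,6,6,6,6,6,6,6],
  dp=[
    [-1.5,-3,0],
    [-1.5,-3,0],
    [-1.5,-3,0],
    [-1.5,-3,0],
    [-1.5,-3,0],
    [-1.5,-3,0],
    [0,0,0],
    [0,0,0],
  ],
  turn=[
    [0,0,0],
    [0,0,0],
    [0,0,0],
    [0,0,0],
    [0,0,0],
    [0,0,0],
    [0,0,0],
    [0,0,0],
  ],
)

```text
time_s: 39.57
position: [0.4676, -0.0578, 0.2436]
tool_rot: [[-0.874, 0.485, -0.0], [0.485, 0.874, 0.0], [0.0, 0.0, -1.0]]
ft_force: [0.4, 0.7, 0.1]
grip_width: 0.06
gripper_force: 0.0
```

```bash
python3 - <<'E'
from m import *
t=cams.get_image('top');s=cams.get_image('side')
P=[.4793,.2335,.155]
a=blob(t[0],'k',proj('top',P),8);b=blob(s[0],'k',proj('side',P),6)
print(a[:2],b[:2],'top@.158',atz('top',*a[0],.158))
for n,d in(('top',t[1]),('side',s[1])):
    C=cloud(n,d);r=np.hypot(C[...,0]-.4793,C[...,1]-.2335)
    m=(r>.078)&(r<.085)&(C[...,2]>.09)&(C[...,2]<.13);Q=C[m]
    A=np.c_[Q[:,0]-.4793,Q[:,1]-.2335,np.ones(len(Q))];print(n,'plane',np.linalg.lstsq(A,Q[:,2],rcond=None)[0].round(3),len(Q))
    m=(r<.012)&(C[...,2]<.2);print('knob z',np.percentile(C[m][:,2],[50,80,95]).round(4))
A=cv2.resize(s[0][95:195,220:345],(500,400),interpolation=cv2.INTER_CUBIC)
B=cv2.resize(t[0][155:245,185:280],(300,284),interpolation=cv2.INTER_CUBIC);B=cv2.copyMakeBorder(B,0,116,0,0,cv2.BORDER_CONSTANT)
cv2.imwrite('pics/v8.png',np.hstack([A,B])[:,:,::-1])
E
```

```text
(array([226.55284553, 197.55284553]), np.int32(123)) (array([268.85882353, 131.16470588]), np.int32(85)) top@.158 [0.47923217 0.23144014 0.158     ]
top plane [ 0.004 -0.002  0.111] 298
knob z [0.16   0.1623 0.1634]
side plane [0.023 0.06  0.109] 262
knob z [0.1485 0.1605 0.162 ]
```

View pics/v8.png

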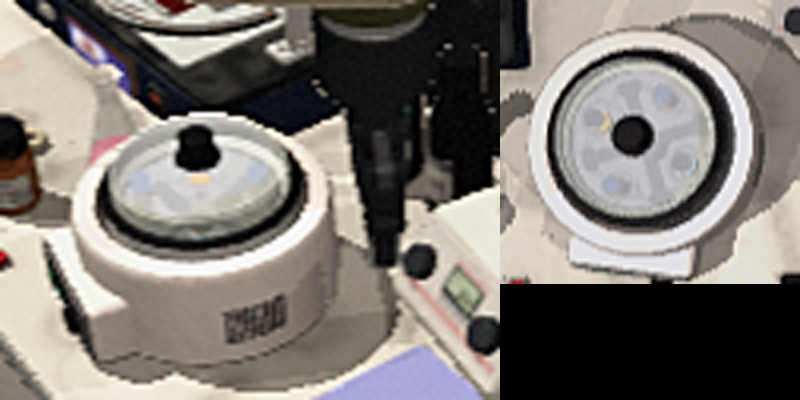

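The lid is centred (knob at top crop (633,136)), level and on the rim, and the arm is clear.

```bash
python3 -c "
from rig import ticket
print(ticket.close_job())"
```

```text
the job is handed in; nothing more can be done
None
```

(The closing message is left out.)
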